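# Snap the lamp driver's plate onto its standoffs and refit the knob

## Robot

A 6-joint arm with a two-finger parallel gripper is mounted at the origin on the work surface. World frame = base frame: x ahead of the robot, y to its left, z up, the work surface at z = 0. Lengths are in m, angles in degrees, forces in N, time in s.
With the tool pointing down it reaches from about 0.375 to 0.825 m from the base axis. Payload 5.5 kg.
Tool frame: the origin (TCP) lies between the finger pads; the fingertips stand 14 mm ahead of it and the grasp point (between the pads) lies 5 mm behind it; x points along the fingers, z is the direction in which the jaws open and shut, and the axes are right-handed (so a half turn about x gives the same grasp; the last joint's range is limited). The gripper opens to 85 mm and grips with 20 to 120 N. Pads are 22 mm wide; open, the fingers measure 114 mm over their backs; the gripper's body (76 mm by 85 mm) begins 54 mm behind the grasp point. The pads swing forward as they close: fully open they stand 13 mm farther back than shut.
Start: joints at [65.718, 17.962, -2.699, 69.339, 0, 90], TCP at [0.247, 0.547, 0.245] pointing down, gripper open.
Joint ranges: [-152.73, 152.73], [-39.44, 99.34], [-58.76, 71.6], [-118.89, 123.64], [-81.53, 83.1], [-180, 180]. Speed limits (degrees/s): [136.94, 136.94, 172.46, 180, 180, 180].

## Interface

Orientations are given as [roll, pitch, yaw] about the fixed x, y, z axes, in that order (R = Rz(yaw) Ry(pitch) Rx(roll)).
In Python, from bench import robot gives the robot as it stands. The module is installed in compiled form; this text tells all that it offers.
- The arm moves only by the shell command python3 -m crank 'ROWS' [FORCE]. ROWS is JSON, a list of rows, each an object of numbers: "tx", "ty", "tz": the shift along the tool's x, y, z in m; "wx", "wy", "wz": the turn, a rotation vector about the tool's x, y, z in rad; "fingers": the opening, from 0 (shut) to 1 (fully open). A call has 1 to 20 rows; each row is the pose to reach, as a shift and turn from the pose measured when the call began, along the tool's axes at that moment; what a row does not reach only later rows make up. A row lasts 1/12 s, in which the tool goes at most 41.7 mm and 7.16 degrees, less where a joint would pass 70% of its speed; a pose out of reach is approached as far as the arm can. A call with a gripper value outside its range is refused whole. The fingers move at their own pace and stop on an object; FORCE is the grip in N (left out, the last holds). Time passes only in rows, so rows that repeat a pose let the fingers close. It gives the time, the measured TCP pose, the force and the opening at its end, in the units of the state.
- robot.get_state(): the state, without advancing time (a new reading comes with each control period).
- robot.snapshot(name): name is "scene" or "top"; returns a dict with "image" (480x640x3 uint8, red, green, blue), "z_map" (480x640 float32, m along the optical axis (not along the pixel's ray), 0 where there is no reading), "vfov" (degrees; the focal length in pixels is half the picture's height over the tangent of half this angle, whatever the lens; pixels are square), "cx", "cy" (the principal point, pixels), "xyz" and "rotation" of the camera in the world. Camera axes: x right, y up, looking along -z (the intrinsics and any distortion apply to the point x, -y, -z); pixel columns grow to the right and rows downward; lengths in m; the calibration is good to about 2 mm. A picture is of the moment at which its call begins.
- robot.finish_job(): hands the job in, once; it reports no verdict.
The state is a dict: "time": time; "qpos": joint angles; "qvel": joint speeds; "joint_torque": joint torques, N m; "eef_pos": TCP position; "ee_rot": TCP orientation; "wrist_force": force on the tool from outside, world axes, zero at the start; "ft_torque": the same for the moment, N m; "grip_width": finger opening in m.
Only numpy, scipy, OpenCV 4.12 (cv2) and the standard library are available. Lean on these libraries where they do the work, as an engineer would, in place of code of your own. Each camera call takes 0.05 s, during which the arm holds its last target.

## Task

Put the microscope lamp driver back together: take the metal plate with the heat sink off its foam block, lay it over the four snap standoffs of the grey base with the shaft through its window, and press it down evenly until every standoff has clicked and the plate sits fully home. Then push the knob onto the shaft, turning it until it drops fully home, and leave everything else on the bench where it is.

Things in the scene. Friction and masses are not known exactly. Their poses are not given: they have to be found in the camera images.
- base: Fixed grey base of the microscope's lamp driver, 220 (x) x 140 (y) x 40 mm, flat on the bench; origin at the centre of its underside. Four white snap standoffs stand on it at x = +-85, y = +-45 mm (see the seats), the control shaft at x = -42, y = 0. A plate laid on the posts rests on their barbs about 9 mm above the seats.
- plate: Loose aluminium plate 200 (x) x 120 (y) x 4 mm, about 0.35 kg, stiff, lying right way up on a fixed black foam block 150 x 90 x 25 mm; origin at the centre of its underside. Four square holes 15 mm wide at x = +-85, y = +-45; a square window 34 mm wide at x = -42, y = 0 for the shaft. Fits the base only one way round: its x along the base's x. A push between two standoffs clicks both.
- sink (a point): Centre of the top of the plate's finned dark heat sink, at (30, 0, 34) mm in the plate; the sink is 36 (x) x 60 (y) mm and stands 30 mm above the plate's top; axes as the plate
- knob: Loose black knob, 0.06 kg, standing on the bench: round skirt 56 mm across and 28 mm high, on it a grip bar 60 mm long (along the knob's x), 16 mm thick (y) and 26 mm high, total 54 mm. Origin at the centre of the underside. From below, a slot 18 (x) x 13 (y) mm goes 24 mm deep; either half turn fits the shaft.
- knob_bar (a point): centre of the top of the knob's grip bar; axes as the knob
- shaft_foot (a point): Foot of the control shaft: centre of a brass collar's top (26 mm wide, 65 mm above the bench) on which the knob's underside rests when home; turns with the shaft. A steel blade 16 (this x) x 11 (this y) mm stands 18 mm up from it, with a 12 x 7 mm tip up to 22 mm. The shaft turns stiffly (0.08 N m), up to 89 degrees either way. A knob out of line stands on top of it.
- hole0 (a point): centre of the plate's +x +y standoff hole, at the plate's underside; axes as the plate
- seat0 (a point): centre of the seat of the base's +x +y standoff, where hole0 belongs; axes as the base. Seat: flat collar top, 20 mm wide, 60 mm above the bench. Above it a post 12 mm wide, tapering over its last 8 mm to 5 mm, up to 81.5 mm above the bench. Sprung barbs on its +x and -x sides yield as the plate is pushed past, then snap over it: 6 to 8 N per standoff to click, twice that to pull off. All four alike
- hole1 (a point): centre of the plate's +x -y standoff hole, at the plate's underside; axes as the plate
- seat1 (a point): centre of the seat of the base's +x -y standoff, where hole1 belongs; axes as the base
- hole2 (a point): centre of the plate's -x +y standoff hole, at the plate's underside; axes as the plate
- seat2 (a point): centre of the seat of the base's -x +y standoff, where hole2 belongs; axes as the base
- hole3 (a point): centre of the plate's -x -y standoff hole, at the plate's underside; axes as the plate
- seat3 (a point): centre of the seat of the base's -x -y standoff, where hole3 belongs; axes as the base
- beaker: Bystander: glass beaker, 64 mm wide, 85 mm high, open; origin at the centre of its underside
- dish: Bystander: closed clear dish, 90 mm wide, 19 mm high; origin at the centre of its underside
- reagent: Bystander: amber bottle, 68 mm wide, 150 mm high; origin at the centre of its underside
- slidebox: Bystander: flat blue and white box 162 x 87 x 36 mm; origin at the centre of its underside
- jar: Bystander: jar, 60 mm wide, 80 mm high; origin at the centre of its underside
- mug: Bystander: white mug, 76 mm wide, 85 mm high, handle at +y; origin at the centre of its underside
- driver: Bystander: screwdriver lying on the bench along its x, about 30 mm high
Mind the look-alikes: they are no part of the job. What is meant by the knob is not blue or green, and is the smaller of those in its own colour.

How it is judged:
By the outcome, as a careful person would: the job done as asked, in the order asked, and still so for the second after the job is handed in, with the robot touching nothing.
It also fails if it takes over 72 s, if anything falls off the work surface, if the arm or the gripper's body presses on something with over 40 N, if the wrist force passes 120 N, or if a joint passes its speed limit or range.

## Working session

There is one attempt and no reset: what is moved stays moved. The work goes in short steps, Python scripts to look and compute and a shell command to move; the robot and the scene stay as the last step left them, time stands still between calls to the robot, and variables do not carry over. Pictures are saved under pics/ and viewed, and the job is handed in when it is done.

```bash
mkdir -p pics
cat > h.py <<'E'
import numpy as np, cv2
from bench import robot
def snap(n):
    s=robot.snapshot(n); np.savez(f'{n}.npz',**{k:v for k,v in s.items()}); return s
def load(n): return dict(np.load(f'{n}.npz',allow_pickle=True))
def save(s,name): cv2.imwrite(f'pics/{name}.png',s['image'][:,:,::-1])
E
python3 - <<'E'
from h import *
print(robot.get_state())
for n in('scene','top'):
    s=snap(n); save(s,n+'0'); print({k:v for k,v in s.items() if k not in('image','z_map')}, s['z_map'].min(),s['z_map'].max())
E
```

```text
{'time': 0.0, 'qpos': array([ 6.57179159e+01,  1.80052150e+01, -2.75476697e+00,  6.93378944e+01,
        1.13765797e-03,  9.00013584e+01]), 'qvel': array([-0.03139666, -0.02827407, -0.03906469,  0.07795373,  0.01433448,
        0.04250472]), 'joint_torque': array([-7.69508260e-04, -5.39593577e+01,  3.39746618e+01,  1.92368380e-02,
        3.89903926e-05,  6.81159449e-06]), 'eef_pos': array([0.24650755, 0.5464245 , 0.24441969]), 'ee_rot': array([ 179.33541647,   89.90211698, -114.94802696]), 'wrist_force': array([0.40099102, 0.61528847, 0.07637066]), 'ft_torque': array([-0.00597642,  0.00515194, -0.06081076]), 'grip_width': 0.08540655225469565}
{'vfov': 45.08667476185066, 'cx': 324.19424100446713, 'cy': 258.63457745466644, 'xyz': array([ 1.02806842, -0.51883211,  1.29544852]), 'rotation': array([29.26304922, -0.57747482, 42.68072644])} 0.0 3.141699
{'vfov': 52.66331783489197, 'cx': 316.0598927692235, 'cy': 241.25750605089215, 'xyz': array([0.33484033, 0.01085922, 1.14149591]), 'rotation': array([ 1.23873628e+01, -3.10892241e-02, -9.23574753e+01])} 0.0 1.7896653
```

View pics/scene0.png

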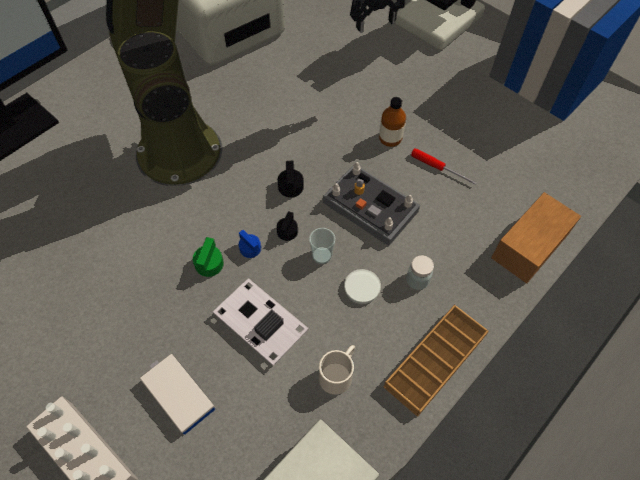

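View pics/top0.png

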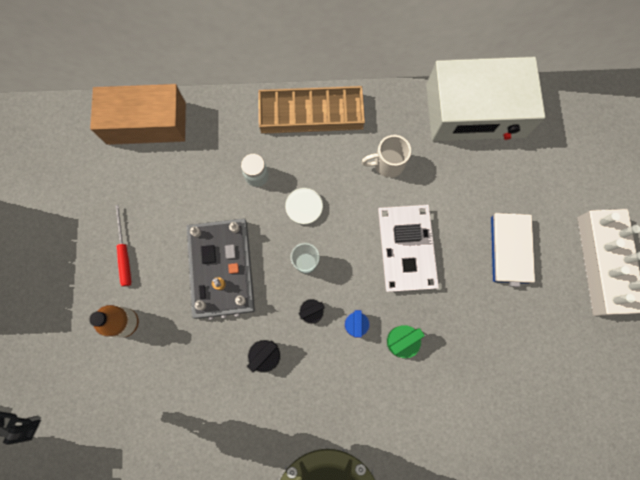

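The smaller black knob is at top-view (312,311), scene-view (288,228). The look-alikes are the larger black knob at (264,356), the blue at (357,323) and the green at (404,341). The plate is at (408,248) and the base at (221,268). I'll crop closer and deproject.

```bash
cat >> h.py <<'E'
from scipy.spatial.transform import Rotation as Rn
def cam(s):
    f=240/np.tan(np.radians(float(s['vfov'])/2)); r=Rn.from_euler('xyz',s['rotation'],degrees=True).as_matrix()
    return f,r
def ray(s,u,v):
    f,r=cam(s); d=np.stack([(np.asarray(u,float)-s['cx'])/f,-(np.asarray(v,float)-s['cy'])/f,-np.ones_like(np.asarray(u,float))],-1)
    return d@r.T
def onz(s,u,v,z):
    d=ray(s,u,v); t=(z-s['xyz'][2])/d[...,2]; return s['xyz']+t[...,None]*d
def dep(s):
    v,u=np.mgrid[0:480,0:640]; return s['xyz']+ray(s,u,v)*s['z_map'][...,None]
def proj(s,p):
    f,r=cam(s); c=(np.asarray(p)-s['xyz'])@r; return np.stack([s['cx']+f*c[...,0]/-c[...,2], s['cy']-f*c[...,1]/-c[...,2]],-1)
def crop(s,name,x0,y0,x1,y1,k):
    im=s['image'][y0:y1,x0:x1,::-1]; cv2.imwrite(f'pics/{name}.png',cv2.resize(im,None,fx=k,fy=k,interpolation=cv2.INTER_CUBIC))
E
python3 - <<'E'
from h import *
s=load('top'); P=dep(s)
for n,(u,v) in dict(knob=(312,311),big=(264,356),sink=(408,233),plate=(396,270),base=(245,300),table=(330,400),t2=(100,180),t3=(560,180),t4=(460,400),dish=(303,207),jar=(253,161)).items(): print(n,P[v,u].round(4))
c=load('scene');Q=dep(c)
for n,(u,v) in dict(knob=(291,217),sink=(268,325),t=(130,300),t2=(440,290)).items(): print('s',n,Q[v,u].round(4))
crop(s,'tA',170,200,450,390,2.8); crop(s,'tplate',370,195,450,300,5.5);crop(s,'tbase',180,210,260,325,5.2);crop(s,'tknob',290,290,335,330,14)
crop(c,'sA',190,150,430,370,2.7)
E
```

```text
knob [0.415  0.016  0.0551]
big [0.3221 0.1229 0.0692]
sink [ 0.5827 -0.2107  0.0609]
plate [ 0.503  -0.182   0.0303]
base [0.446  0.1654 0.0498]
table [ 0.2191 -0.0163  0.0016]
t2 [0.7622 0.5281 0.001 ]
t3 [ 7.159e-01 -6.109e-01 -1.000e-04]
t4 [ 0.2069 -0.3083  0.0007]
dish [0.6667 0.028  0.0194]
jar [0.7656 0.1396 0.0778]
s knob [0.4189 0.0345 0.0506]
s sink [ 0.5917 -0.2179  0.0591]
s t [ 2.753e-01 -3.880e-01  1.000e-04]
s t2 [ 8.179e-01  1.553e-01 -7.000e-04]
```

View pics/tA.png

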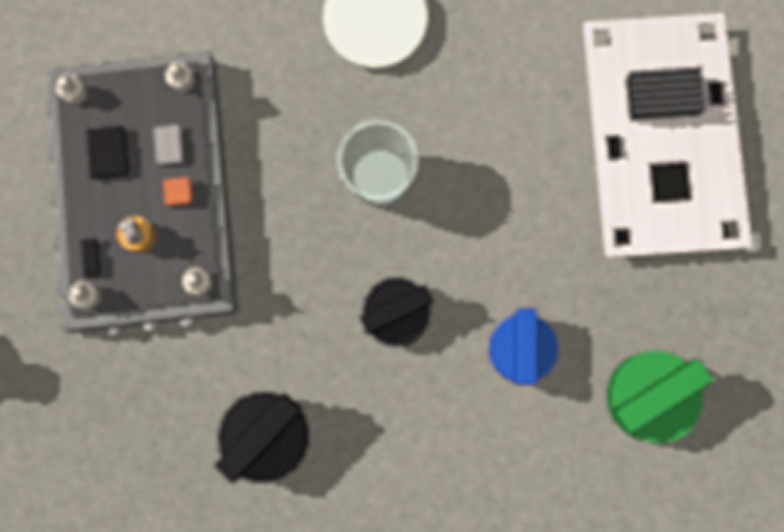

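View pics/tplate.png

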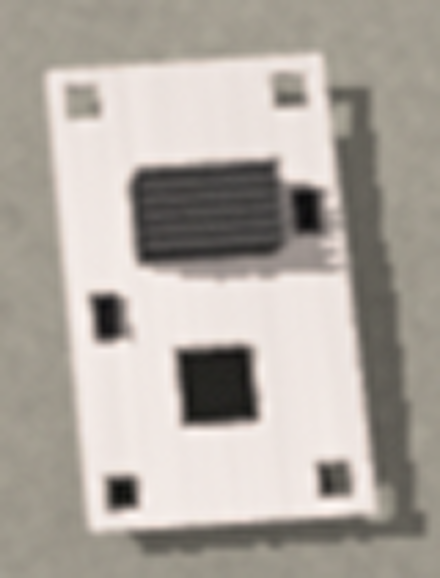

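View pics/tbase.png

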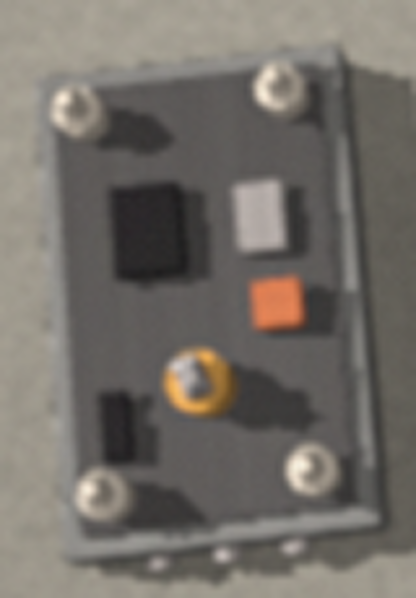

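View pics/tknob.png

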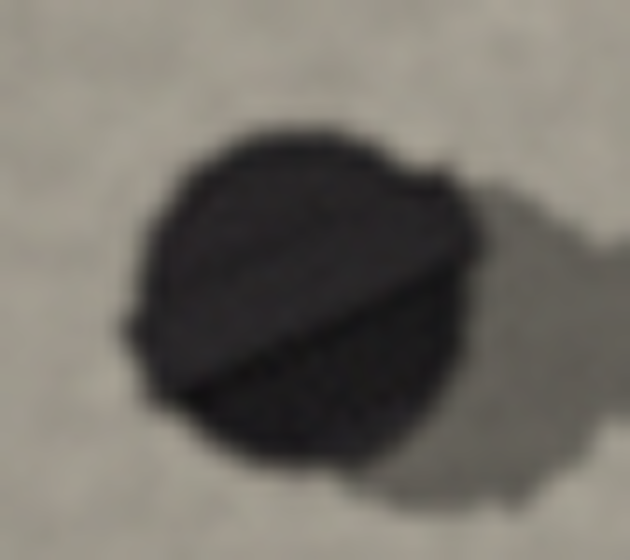

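View pics/sA.png

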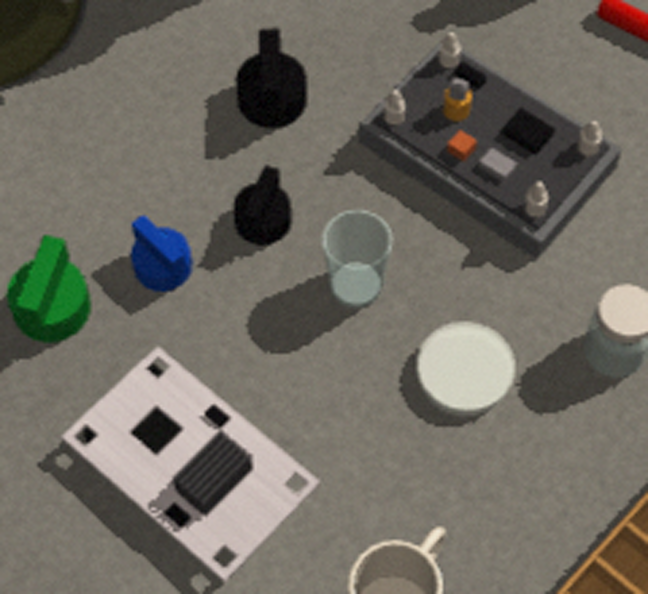

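```bash
cat >> h.py <<'E'
def rect(s,m,z):
    cs,_=cv2.findContours(m.astype(np.uint8),cv2.RETR_EXTERNAL,cv2.CHAIN_APPROX_NONE)
    c=max(cs,key=cv2.contourArea)[:,0,:].astype(float)
    w=onz(s,c[:,0],c[:,1],z)[:,:2]
    return cv2.minAreaRect((w*1000).astype(np.float32))
def blobs(m,amin=4):
    n,l,st,ce=cv2.connectedComponentsWithStats(m.astype(np.uint8)); return [(st[i,4],ce[i]) for i in range(1,n) if st[i,4]>=amin]
E
python3 - <<'E'
from h import *
for nm,win_pl,win_b in (('top',(370,195,450,300),(180,210,262,328)),('scene',(205,270,315,370),(315,150,430,250))):
    s=load(nm); im=s['image'].astype(int); hsv=cv2.cvtColor(s['image'],cv2.COLOR_RGB2HSV)
    P=dep(s)
    W=np.zeros((480,640),bool);x0,y0,x1,y1=win_pl;W[y0:y1,x0:x1]=1
    mp=W&(P[...,2]>0.020)&(P[...,2]<0.04)
    print(nm,'plate depthmask',rect(s,mp,0.029), P[...,2][mp&(im.sum(2)>550)].mean())
    bright=W&(im.min(2)>150)
    print(' bright',rect(s,bright,0.029), im[(y0+y1)//2,x0:x0+30].sum(1)[::4])
    sk=W&(P[...,2]>0.045); print(' sink',rect(s,sk,0.059))
    # dark holes
    gray=im.sum(2)/3
    box=cv2.boxPoints(rect(s,bright,0.029))
    W=np.zeros((480,640),bool);x0,y0,x1,y1=win_b;W[y0:y1,x0:x1]=1
    mb=W&(P[...,2]>0.02)&(P[...,2]<0.06); print(' base',rect(s,mb,0.04), np.percentile(P[...,2][mb],[5,25,50,75,95]))
    posts=W&(gray>125)&(P[...,2]>0.055)
    for a,c in blobs(posts):
        print('  post',a,c.round(2),P[...,2][posts].max().round(3),onz(s,*c,0.069).round(4))
E
```

```text
top plate depthmask ((556.0515747070312, -213.66322326660156), (200.38699340820312, 120.58100128173828), 1.3954588174819946) 0.02914246771718383
 bright ((557.818359375, -213.39138793945312), (203.71051025390625, 126.42475891113281), 1.3473156690597534) [455 462 458 647 677 655 700 704]
 sink ((584.7261352539062, -211.75588989257812), (38.89544677734375, 62.780784606933594), 1.3018819093704224)
 base ((521.8695678710938, 223.87799072265625), (224.9398651123047, 140.10107421875), 4.369427680969238) [0.03090147 0.0363519  0.03920088 0.04136694 0.05226924]
  post 50 [233.32 226.22] 1.141 [0.613  0.1876 0.069 ]
  post 48 [194.27 230.81] 1.141 [0.6058 0.2764 0.069 ]
  post 9 [230.33 265.89] 1.141 [0.5216 0.1947 0.069 ]
  post 5 [235. 267.] 1.141 [0.5187 0.1843 0.069 ]
  post 4 [234.5 270.5] 1.141 [0.5108 0.1854 0.069 ]
  post 54 [215.63 282.94] 1.141 [0.4846 0.2275 0.069 ]
  post 53 [239.42 300.02] 1.141 [0.4445 0.1749 0.069 ]
  post 46 [199.15 304.93] 1.141 [0.4374 0.2635 0.069 ]
scene plate depthmask ((557.7090454101562, -213.53689575195312), (200.83657836914062, 120.59078979492188), 1.3296239376068115) 0.027621568303887706
 bright ((556.6948852539062, -213.5358123779297), (199.788330078125, 119.79621887207031), 1.354196310043335) [308 200 353 191 226 572 566 590]
 sink ((589.8373413085938, -213.80113220214844), (41.169837951660156, 62.13603210449219), 1.106343150138855)
 base ((532.64208984375, 218.73104858398438), (223.1186065673828, 146.34274291992188), 4.678264141082764) [0.02542445 0.0339211  0.03766623 0.04119324 0.05256041]
  post 19 [358.26 165.58] 0.089 [0.4445 0.2667 0.069 ]
  post 4 [359.5 180. ] 0.089 [0.4783 0.2328 0.069 ]
  post 17 [337.76 186.82] 0.089 [0.4513 0.1772 0.069 ]
  post 15 [410.87 198.2 ] 0.089 [0.6138 0.2795 0.069 ]
  post 14 [390.93 220.86] 0.089 [0.6204 0.1903 0.069 ]
  post 35 [327.69 232.63] 0.089 [0.5272 0.0554 0.069 ]
  post 16 [321.12 248.75] 0.089 [0.5469 0.0101 0.069 ]
```

```bash
cat >> h.py <<'E'
def tri(views):
    A=np.zeros((3,3));b=np.zeros(3)
    for s,u,v in views:
        d=ray(s,u,v);d=d/np.linalg.norm(d);M=np.eye(3)-np.outer(d,d);A+=M;b+=M@s['xyz']
    p=np.linalg.solve(A,b); 
    return p,[float(np.linalg.norm(np.cross(p-s['xyz'],ray(s,u,v)/np.linalg.norm(ray(s,u,v))))) for s,u,v in views]
E
python3 - <<'E'
from h import *
t=load('top');c=load('scene')
T=[(194.27,230.81),(233.32,226.22),(199.15,304.93),(239.42,300.02)]
S=[(410.87,198.2),(390.93,220.86),(358.26,165.58),(337.76,186.82)]
ps=[]
for a,b in zip(T,S):
    p,e=tri([(t,*a),(c,*b)]); ps.append(p); print(p.round(4),np.round(e,4))
ps=np.array(ps);print(ps.mean(0))
for z in(.06,.063,.066,.069):
    print(z,[onz(s,*np.array(X).T,z)[:,:2].mean(0).round(4) for s,X in((t,T),(c,S))])
# plate corners & sanity
for s,nm in((t,'top'),(c,'scene')):
    print(nm,[proj(s,np.array([.557,-.2135,.029])).round(1)])
# shaft/knob crops
crop(t,'tshaft',200,265,235,300,16);crop(c,'sshaft',345,170,375,200,18);crop(c,'sknob',265,200,310,250,12);crop(c,'sbase',315,150,430,250,6)
crop(c,'splate',205,270,315,370,6)
E
```

```text
[0.6098 0.2812 0.0614] [0.0033 0.0033]
[0.6167 0.1913 0.0621] [0.0031 0.0031]
[0.4399 0.2678 0.0624] [0.0032 0.0032]
[0.4469 0.1783 0.0626] [0.0028 0.0028]
[0.52832546 0.22964865 0.06212155]
0.06 [array([0.5268, 0.2274]), array([0.5289, 0.2339])]
0.063 [array([0.5263, 0.2268]), array([0.5301, 0.2321])]
0.066 [array([0.5257, 0.2262]), array([0.5313, 0.2302])]
0.069 [array([0.5252, 0.2256]), array([0.5325, 0.2284])]
top [array([407.6, 246.7])]
scene [array([260. , 319.4])]
```

View pics/tshaft.png

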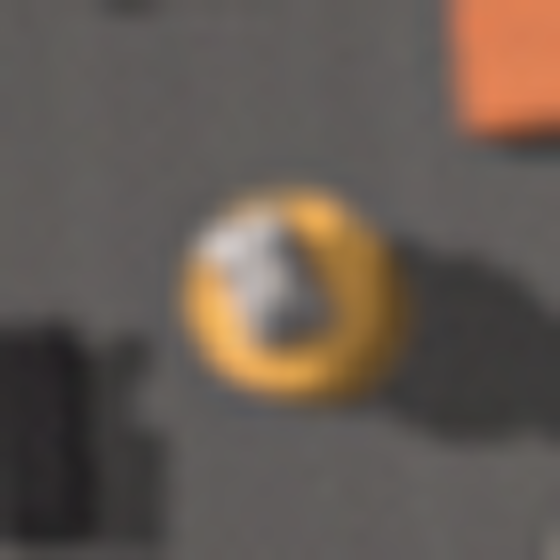

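View pics/sbase.png

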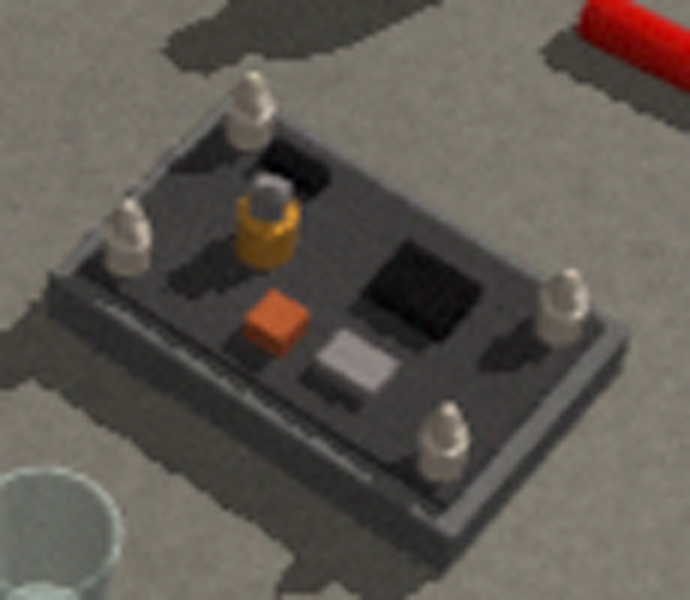

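View pics/sknob.png

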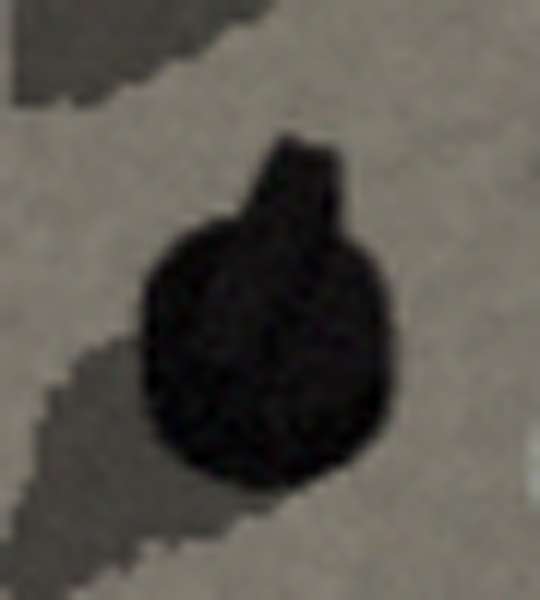

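View pics/splate.png

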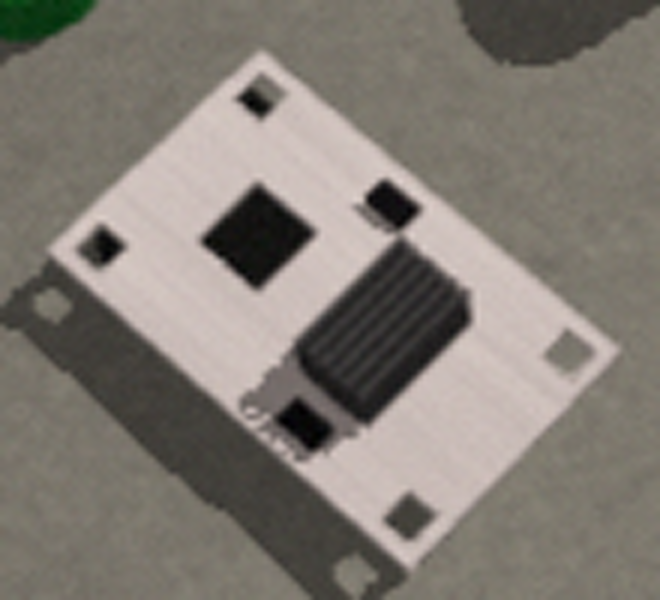

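```bash
cat >> h.py <<'E'
def go(x,y,z,jawyaw,quiet=False):
    st=robot.get_state(); R0=Rn.from_euler('xyz',st['ee_rot'],degrees=True).as_matrix(); p0=np.array(st['eef_pos'])
    zz=R0[:,2]; cur=np.degrees(np.arctan2(zz[1],zz[0]))
    print('t',round(st['time'],2),'p0',p0.round(4),'jaw yaw',cur.round(2),'w',round(st['grip_width'],4),'F',np.round(st['wrist_force'],1),'q',np.round(st['qpos'],1))
    a=np.radians(jawyaw); tz=np.array([np.cos(a),np.sin(a),0]); tx=np.array([0,0,-1.]); R=np.stack([tx,np.cross(tz,tx),tz],1)
    d=R0.T@(np.array([x,y,z])-p0); w=Rn.from_matrix(R0.T@R).as_rotvec()
    print('  t',d.round(4),'w',w.round(4),'dist',np.linalg.norm(d).round(3),'rows',max(np.linalg.norm(d)/.0417,np.degrees(np.linalg.norm(w))/7.16).round(1))
E
python3 - <<'E'
from h import *
for a in(1.35,181.35): go(.587,-.213,.22,a)
E
```

```text
t 0.1 p0 [0.2465 0.5465 0.2445] jaw yaw 65.72 w 0.0853 F [-0.5  1.1 -0. ] q [65.7 18.  -2.7 69.3 -0.  90. ]
  t [ 0.0254 -0.6227 -0.5522] w [ 1.1234e+00 -1.3000e-03  9.0000e-04] dist 0.833 rows 20.0
t 0.1 p0 [0.2465 0.5465 0.2445] jaw yaw 65.72 w 0.0853 F [-0.5  1.1 -0. ] q [65.7 18.  -2.7 69.3 -0.  90. ]
  t [ 0.0254 -0.6227 -0.5522] w [-2.0182e+00 -1.0000e-03 -1.5000e-03] dist 0.833 rows 20.0
```

```bash
python3 -m crank '[{"tx":0,"ty":-0.31,"tz":-0.276,"wx":0.56},{"tx":0,"ty":-0.31,"tz":-0.276,"wx":0.56},{"tx":0,"ty":-0.31,"tz":-0.276,"wx":0.56},{"tx":0,"ty":-0.31,"tz":-0.276,"wx":0.56},{"tx":0,"ty":-0.31,"tz":-0.276,"wx":0.56},{"tx":0,"ty":-0.31,"tz":-0.276,"wx":0.56},{"tx":0,"ty":-0.31,"tz":-0.276,"wx":0.56},{"tx":0,"ty":-0.31,"tz":-0.276,"wx":0.56},{"tx":0,"ty":-0.31,"tz":-0.276,"wx":0.56},{"tx":0.1,"ty":-0.623,"tz":-0.552,"wx":1.123},{"tx":0.1,"ty":-0.623,"tz":-0.552,"wx":1.123},{"tx":0.1,"ty":-0.623,"tz":-0.552,"wx":1.123},{"tx":0.1,"ty":-0.623,"tz":-0.552,"wx":1.123},{"tx":0.1,"ty":-0.623,"tz":-0.552,"wx":1.123},{"tx":0.1,"ty":-0.623,"tz":-0.552,"wx":1.123},{"tx":0.1,"ty":-0.623,"tz":-0.552,"wx":1.123},{"tx":0.1,"ty":-0.623,"tz":-0.552,"wx":1.123,"fingers":0.7},{"tx":0.1,"ty":-0.623,"tz":-0.552,"wx":1.123,"fingers":0.7},{"tx":0.1,"ty":-0.623,"tz":-0.552,"wx":1.123,"fingers":0.7},{"tx":0.1,"ty":-0.623,"tz":-0.552,"wx":1.123,"fingers":0.7}]' 40
python3 - <<'E'
from h import *
go(.587,-.213,.048,1.35)
E
```

```text
t 0.1 p0 [0.2465 0.5465 0.2445] jaw yaw 65.72 w 0.0853 F [-0.5  1.1 -0. ] q [65.7 18.  -2.7 69.3 -0.  90. ]
  t [ 0.1974 -0.6227 -0.552 ] w [ 1.1234e+00 -1.3000e-03  9.0000e-04] dist 0.855 rows 20.5$[0]: bad value
```

```bash
python3 -m crank '[{"tx":0.0,"ty":-0.31,"tz":-0.276,"wx":0.56,"wy":0.0,"wz":0.0,"fingers":1.0}]' 40
```

```text
time: 0.18
eef_pos: [0.262, 0.5129, 0.244]
ee_rot: [71.4, 89.9, 130.1]
wrist_force: [2.3, -0.7, -0.1]
grip_width: 0.0849
```

Run:
```python
from h import *
go(.587,-.213,.15,1.35)
```

```text
t 0.18 p0 [0.262  0.5129 0.244 ] jaw yaw 58.79 w 0.0849 F [ 2.3 -0.7 -0.1] q [62.9 15.3 -6.4 68.2  0.1 94.1]
  t [ 0.0922 -0.6543 -0.4525] w [ 1.0025e+00 -4.0000e-04 -2.5000e-03] dist 0.801 rows 19.2
```

```bash
python3 -m crank '[{"tx":0.0,"ty":-0.327,"tz":-0.226,"wx":0.50,"wy":0.0,"wz":0.0,"fingers":1.0},{"tx":0.0,"ty":-0.327,"tz":-0.226,"wx":0.50,"wy":0.0,"wz":0.0,"fingers":1.0},{"tx":0.0,"ty":-0.327,"tz":-0.226,"wx":0.50,"wy":0.0,"wz":0.0,"fingers":1.0},{"tx":0.0,"ty":-0.327,"tz":-0.226,"wx":0.50,"wy":0.0,"wz":0.0,"fingers":1.0},{"tx":0.0,"ty":-0.327,"tz":-0.226,"wx":0.50,"wy":0.0,"wz":0.0,"fingers":1.0},{"tx":0.0,"ty":-0.327,"tz":-0.226,"wx":0.50,"wy":0.0,"wz":0.0,"fingers":1.0},{"tx":0.0,"ty":-0.327,"tz":-0.226,"wx":0.50,"wy":0.0,"wz":0.0,"fingers":1.0},{"tx":0.0,"ty":-0.327,"tz":-0.226,"wx":0.50,"wy":0.0,"wz":0.0,"fingers":1.0},{"tx":0.09,"ty":-0.654,"tz":-0.452,"wx":1.0025,"wy":0.0,"wz":0.0,"fingers":0.7},{"tx":0.09,"ty":-0.654,"tz":-0.452,"wx":1.0025,"wy":0.0,"wz":0.0,"fingers":0.7},{"tx":0.09,"ty":-0.654,"tz":-0.452,"wx":1.0025,"wy":0.0,"wz":0.0,"fingers":0.7},{"tx":0.09,"ty":-0.654,"tz":-0.452,"wx":1.0025,"wy":0.0,"wz":0.0,"fingers":0.7},{"tx":0.09,"ty":-0.654,"tz":-0.452,"wx":1.0025,"wy":0.0,"wz":0.0,"fingers":0.7},{"tx":0.09,"ty":-0.654,"tz":-0.452,"wx":1.0025,"wy":0.0,"wz":0.0,"fingers":0.7},{"tx":0.09,"ty":-0.654,"tz":-0.452,"wx":1.0025,"wy":0.0,"wz":0.0,"fingers":0.7},{"tx":0.09,"ty":-0.654,"tz":-0.452,"wx":1.0025,"wy":0.0,"wz":0.0,"fingers":0.7},{"tx":0.09,"ty":-0.654,"tz":-0.452,"wx":1.0025,"wy":0.0,"wz":0.0,"fingers":0.7},{"tx":0.09,"ty":-0.654,"tz":-0.452,"wx":1.0025,"wy":0.0,"wz":0.0,"fingers":0.7},{"tx":0.09,"ty":-0.654,"tz":-0.452,"wx":1.0025,"wy":0.0,"wz":0.0,"fingers":0.7},{"tx":0.09,"ty":-0.654,"tz":-0.452,"wx":1.0025,"wy":0.0,"wz":0.0,"fingers":0.7}]' 40
python3 - <<'E'
from h import *
go(.587,-.213,.048,1.35)
for n in('scene','top'): s=snap(n)
crop(s,'top1',330,150,480,320,4);crop(load('scene'),'scene1',180,200,360,380,4)
E
```

```text
time: 1.85
eef_pos: [0.588, -0.2178, 0.1499]
ee_rot: [178.2, 89.9, 179.3]
wrist_force: [0.1, 0.2, 0.1]
grip_width: 0.0602
t 1.85 p0 [ 0.588  -0.2178  0.1499] jaw yaw 1.1 w 0.0602 F [0.1 0.2 0.1] q [-20.3  23.8  -7.   59.3  -0.   68.6]
  t [ 0.1019  0.0048 -0.0007] w [-0.0044 -0.0024 -0.0001] dist 0.102 rows 2.4
```

View pics/scene1.png

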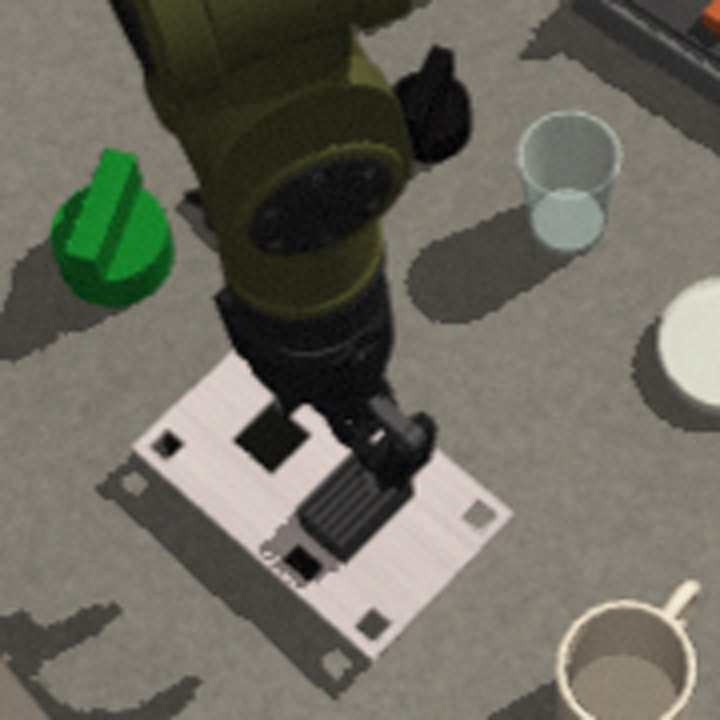

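View pics/top1.png

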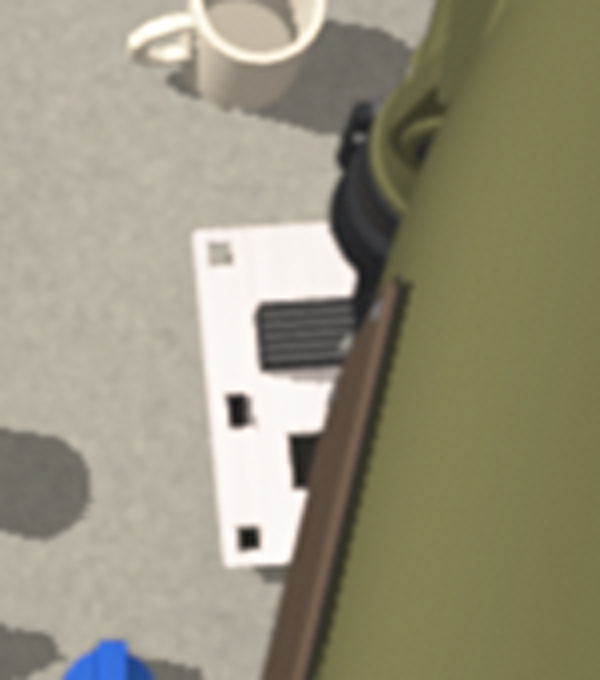

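The fingers hover over the sink (scene crop 390,450); the sink is at (355,510) below and nearer the camera, as height parallax predicts. Descending.

```bash
python3 -m crank '[{"tx":0.04,"ty":0.005,"tz":-0.001,"wx":-0.0044,"wy":-0.0024,"wz":0.0,"fingers":0.7},{"tx":0.07,"ty":0.005,"tz":-0.001,"wx":-0.0044,"wy":-0.0024,"wz":0.0,"fingers":0.7},{"tx":0.09,"ty":0.005,"tz":-0.001,"wx":-0.0044,"wy":-0.0024,"wz":0.0,"fingers":0.7},{"tx":0.1,"ty":0.005,"tz":-0.001,"wx":-0.0044,"wy":-0.0024,"wz":0.0,"fingers":0.7},{"tx":0.1,"ty":0.005,"tz":-0.001,"wx":-0.0044,"wy":-0.0024,"wz":0.0,"fingers":0.7},{"tx":0.1,"ty":0.005,"tz":-0.001,"wx":-0.0044,"wy":-0.0024,"wz":0.0,"fingers":0.7}]'
python3 - <<'E'
from h import *
go(.587,-.213,.048,1.35)
s=snap('scene')
crop(s,'scene2',200,250,340,380,4.5)
E
```

```text
time: 2.45
eef_pos: [0.5852, -0.208, 0.0512]
ee_rot: [112.2, 89.8, 113.7]
wrist_force: [0.4, -0.5, 0.1]
grip_width: 0.0596
t 2.45 p0 [ 0.5852 -0.208   0.0512] jaw yaw 1.48 w 0.0596 F [ 0.4 -0.5  0.1] q [-19.6  28.2 -14.4  47.5   0.1  68.9]
  t [ 0.0032 -0.005   0.0017] w [ 0.0023 -0.0012 -0.0029] dist 0.006 rows 0.1
```

View pics/scene2.png

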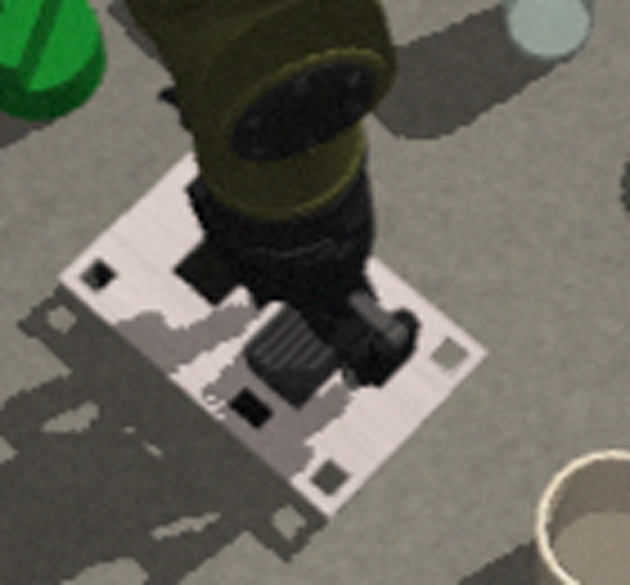

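```bash
for i in 1 2 3; do python3 -m crank '[{"tx":0.0,"ty":0.0,"tz":0.0,"wx":0.0,"wy":0.0,"wz":0.0,"fingers":0.7}]'|grep eef
python3 - <<'E'
from h import *
go(.587,-.213,.048,1.35)
E
done
```

```text
eef_pos: [0.5872, -0.2086, 0.0539]
t 2.58 p0 [ 0.5872 -0.2086  0.0539] jaw yaw 1.49 w 0.0599 F [-0.2  0.   0.9] q [-19.6  28.  -14.3  47.6   0.1  68.9]
  t [ 0.0059 -0.0044 -0.0004] w [ 0.0025  0.003  -0.0012] dist 0.007 rows 0.2
eef_pos: [0.5885, -0.2088, 0.0558]
t 2.67 p0 [ 0.5885 -0.2088  0.0558] jaw yaw 1.51 w 0.0598 F [0.3 0.2 0.2] q [-19.6  27.9 -14.2  47.7   0.1  68.9]
  t [ 0.0078 -0.0042 -0.0016] w [ 0.0029  0.0057 -0.0003] dist 0.009 rows 0.2
eef_pos: [0.5895, -0.209, 0.0574]
t 2.75 p0 [ 0.5895 -0.209   0.0574] jaw yaw 1.52 w 0.0594 F [ 0.2  0.1 -0.1] q [-19.6  27.8 -14.1  47.7   0.1  68.9]
  t [ 0.0094 -0.0039 -0.0027] w [0.0029 0.0081 0.0006] dist 0.01 rows 0.3
```

```bash
python3 -m crank '[{"tx":0.0105,"ty":-0.004,"tz":-0.003,"wx":0.003,"wy":0.008,"wz":0.0,"fingers":0.7},{"tx":0.0105,"ty":-0.004,"tz":-0.003,"wx":0.003,"wy":0.008,"wz":0.0,"fingers":0.7},{"tx":0.0105,"ty":-0.004,"tz":-0.003,"wx":0.003,"wy":0.008,"wz":0.0,"fingers":0.7},{"tx":0.0105,"ty":-0.004,"tz":-0.003,"wx":0.003,"wy":0.008,"wz":0.0,"fingers":0.7}]'
python3 - <<'E'
from h import *
go(.587,-.213,.048,1.35)
E
```

```text
time: 3.08
eef_pos: [0.5864, -0.2132, 0.0464]
ee_rot: [-167.3, 90.0, -166.0]
wrist_force: [0.1, 1.0, 0.1]
grip_width: 0.0595
t 3.08 p0 [ 0.5864 -0.2132  0.0464] jaw yaw 1.33 w 0.0595 F [0.1 1.  0.1] q [-20.   28.6 -14.3  47.1  -0.   68.7]
  t [-0.0016  0.0002  0.0007] w [-0.0004 -0.0008  0.0002] dist 0.002 rows 0.0
```

```bash
python3 -m crank '[{"tx":0.0,"ty":0.0,"tz":0.001,"wx":0.0,"wy":0.0,"wz":0.0,"fingers":0.3},{"tx":0.0,"ty":0.0,"tz":0.001,"wx":0.0,"wy":0.0,"wz":0.0,"fingers":0.3},{"tx":0.0,"ty":0.0,"tz":0.001,"wx":0.0,"wy":0.0,"wz":0.0,"fingers":0.1},{"tx":0.0,"ty":0.0,"tz":0.001,"wx":0.0,"wy":0.0,"wz":0.0,"fingers":0.0},{"tx":0.0,"ty":0.0,"tz":0.001,"wx":0.0,"wy":0.0,"wz":0.0,"fingers":0.0},{"tx":0.0,"ty":0.0,"tz":0.001,"wx":0.0,"wy":0.0,"wz":0.0,"fingers":0.0}]' 70
python3 - <<'E'
from h import *
go(.587,-.213,.16,1.35)
E
```

```text
time: 3.58
eef_pos: [0.5876, -0.2132, 0.0466]
ee_rot: [-136.0, 90.0, -134.7]
wrist_force: [1.5, -0.7, 1.8]
grip_width: 0.0349
t 3.58 p0 [ 0.5876 -0.2132  0.0466] jaw yaw 1.33 w 0.0349 F [ 1.5 -0.7  1.8] q [-19.9  28.7 -14.2  47.1  -0.   68.7]
  t [-0.1134  0.0002 -0.0006] w [-0.0003 -0.0004  0.0004] dist 0.113 rows 2.7
```

```bash
python3 -m crank '[{"tx":-0.02,"ty":0.0,"tz":0.0,"wx":0.0,"wy":0.0,"wz":0.0,"fingers":0.0},{"tx":-0.05,"ty":0.0,"tz":0.0,"wx":0.0,"wy":0.0,"wz":0.0,"fingers":0.0},{"tx":-0.08,"ty":0.0,"tz":0.0,"wx":0.0,"wy":0.0,"wz":0.0,"fingers":0.0},{"tx":-0.11,"ty":0.0,"tz":0.0,"wx":0.0,"wy":0.0,"wz":0.0,"fingers":0.0},{"tx":-0.12,"ty":0.0,"tz":0.0,"wx":0.0,"wy":0.0,"wz":0.0,"fingers":0.0},{"tx":-0.12,"ty":0.0,"tz":0.0,"wx":0.0,"wy":0.0,"wz":0.0,"fingers":0.0}]'
python3 - <<'E'
from h import *
a=np.radians(4.35); go(.5265+.0305*np.cos(a),.227+.0305*np.sin(a),.165,4.35)
s=snap('scene')
crop(s,'scene3',180,200,360,380,3.3)
E
```

```text
time: 4.08
eef_pos: [0.5894, -0.2138, 0.1692]
ee_rot: [-26.2, 89.7, -24.9]
wrist_force: [-0.4, 0.3, -3.2]
grip_width: 0.0345
t 4.08 p0 [ 0.5894 -0.2138  0.1692] jaw yaw 1.33 w 0.0345 F [-0.4  0.3 -3.2] q [-19.9  22.8  -6.   61.   -0.   68.7]
  t [ 0.0032  0.4437 -0.0222] w [-0.0527  0.0043  0.0023] dist 0.444 rows 10.7
```

View pics/scene3.png

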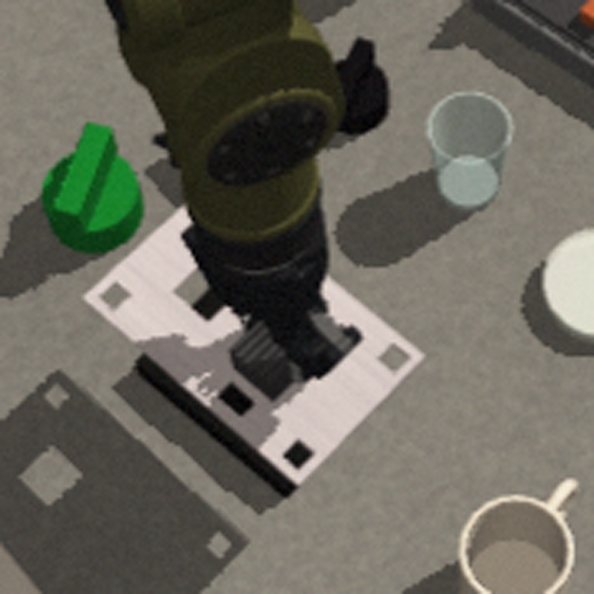

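The plate is lifted off the foam, level, with −3.2 N at the wrist. Carrying it over the base.

```bash
python3 -m crank '[{"tx":0.0,"ty":0.015,"tz":-0.001,"wx":0.0,"wy":0.0,"wz":0.0,"fingers":0.0},{"tx":0.0,"ty":0.04,"tz":-0.002,"wx":-0.01,"wy":0.0,"wz":0.0,"fingers":0.0},{"tx":0.0,"ty":0.07,"tz":-0.004,"wx":-0.01,"wy":0.0,"wz":0.0,"fingers":0.0},{"tx":0.0,"ty":0.105,"tz":-0.006,"wx":-0.02,"wy":0.0,"wz":0.0,"fingers":0.0},{"tx":0.0,"ty":0.14,"tz":-0.008,"wx":-0.02,"wy":0.0,"wz":0.0,"fingers":0.0},{"tx":0.0,"ty":0.175,"tz":-0.01,"wx":-0.03,"wy":0.0,"wz":0.0,"fingers":0.0},{"tx":0.0,"ty":0.21,"tz":-0.012,"wx":-0.03,"wy":0.0,"wz":0.0,"fingers":0.0},{"tx":0.0,"ty":0.245,"tz":-0.014,"wx":-0.04,"wy":0.0,"wz":0.0,"fingers":0.0},{"tx":0.0,"ty":0.28,"tz":-0.016,"wx":-0.04,"wy":0.0,"wz":0.0,"fingers":0.0},{"tx":0.0,"ty":0.315,"tz":-0.018,"wx":-0.05,"wy":0.0,"wz":0.0,"fingers":0.0},{"tx":0.0,"ty":0.35,"tz":-0.02,"wx":-0.0527,"wy":0.004,"wz":0.002,"fingers":0.0},{"tx":0.0,"ty":0.385,"tz":-0.022,"wx":-0.0527,"wy":0.004,"wz":0.002,"fingers":0.0},{"tx":0.0,"ty":0.415,"tz":-0.022,"wx":-0.0527,"wy":0.004,"wz":0.002,"fingers":0.0},{"tx":0.002,"ty":0.435,"tz":-0.022,"wx":-0.0527,"wy":0.004,"wz":0.002,"fingers":0.0},{"tx":0.003,"ty":0.4437,"tz":-0.022,"wx":-0.0527,"wy":0.004,"wz":0.002,"fingers":0.0},{"tx":0.003,"ty":0.4437,"tz":-0.022,"wx":-0.0527,"wy":0.004,"wz":0.002,"fingers":0.0},{"tx":0.003,"ty":0.4437,"tz":-0.022,"wx":-0.0527,"wy":0.004,"wz":0.002,"fingers":0.0}]'
python3 - <<'E'
from h import *
a=np.radians(4.35); go(.5265+.0305*np.cos(a),.227+.0305*np.sin(a),.140,4.35)
for n in('scene','top'): s=snap(n)
crop(load('scene'),'scene4',290,80,450,260,3.3);crop(s,'top4',140,170,300,340,3.5)
E
```

```text
time: 5.55
eef_pos: [0.5544, 0.2292, 0.1614]
ee_rot: [-174.4, 89.7, -170.0]
wrist_force: [-0.2, -0.8, -3.8]
grip_width: 0.0351
t 5.55 p0 [0.5544 0.2292 0.1614] jaw yaw 4.4 w 0.0351 F [-0.2 -0.8 -3.8] q [ 2.24e+01  2.08e+01 -1.00e+01  5.96e+01  1.00e-01  1.08e+02]
  t [ 0.0214 -0.0001  0.0026] w [ 0.0009 -0.006   0.0006] dist 0.022 rows 0.5
```

View pics/scene4.png

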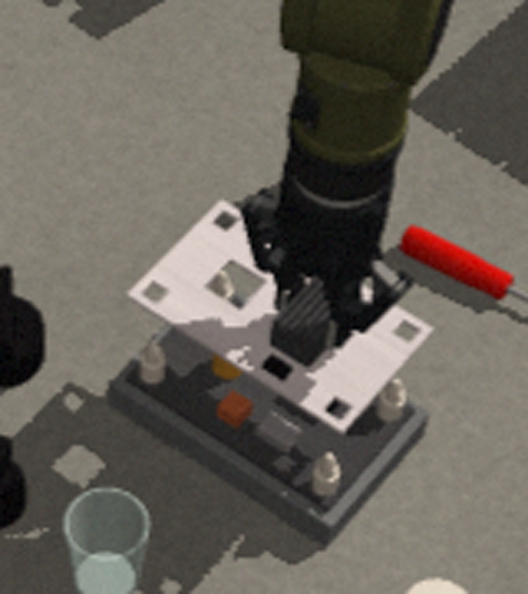

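View pics/top4.png

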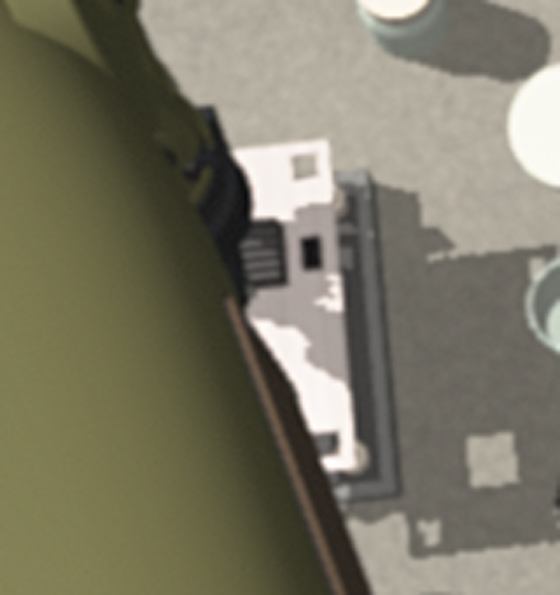

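Run:
```python
from h import *
S=[(410.87,198.2),(390.93,220.86),(358.26,165.58),(337.76,186.82)]
T=[(194.27,230.81),(233.32,226.22),(199.15,304.93),(239.42,300.02)]
for nm,L in(('scene0',S),('top0',T)):
    im=cv2.imread(f'pics/{nm}.png'); o=[]
    for u,v in L:
        u0,v0=int(round(u))-10,int(round(v))-11
        c=cv2.resize(im[v0:v0+22,u0:u0+20],None,fx=18,fy=18,interpolation=cv2.INTER_NEAREST)
        for k in range(0,20,5): cv2.line(c,(k*18,0),(k*18,c.shape[0]),(0,255,0),1)
        for k in range(0,22,5): cv2.line(c,(0,k*18),(c.shape[1],k*18),(0,255,0),1)
        o.append(c); print(nm,u0,v0)
    cv2.imwrite(f'pics/{nm}posts.png',np.vstack([np.hstack(o[:2]),np.hstack(o[2:])])[:792])
```

```text
scene0 401 187
scene0 381 210
scene0 348 155
scene0 328 176
top0 184 220
top0 223 215
top0 189 294
top0 229 289
```

View pics/scene0posts.png

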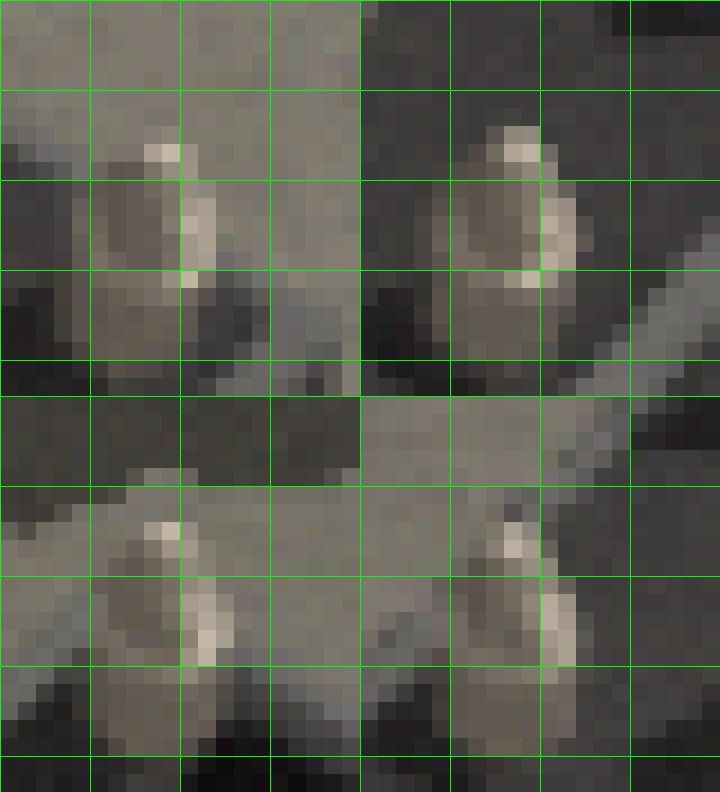

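View pics/top0posts.png

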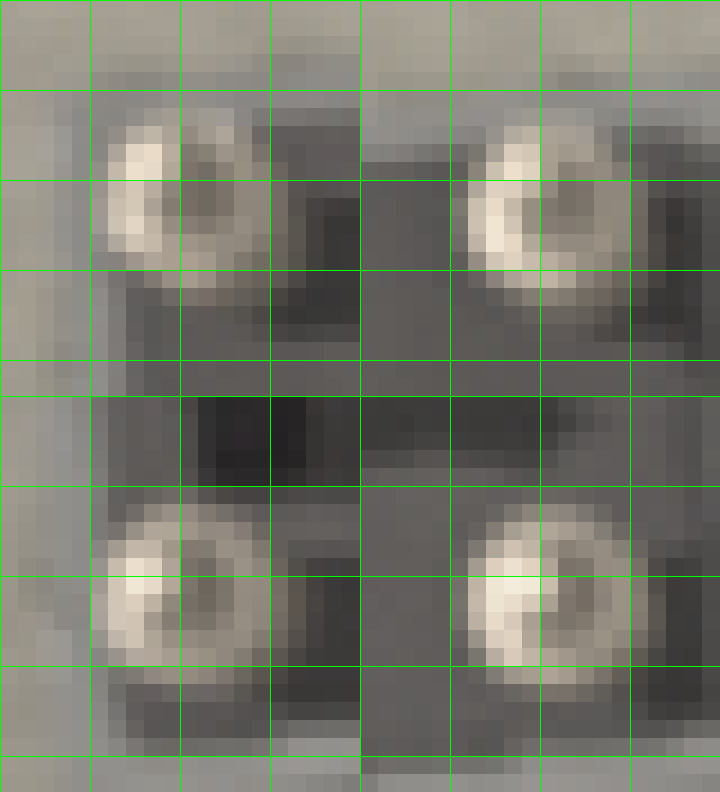

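Run:
```python
from h import *
c=load('scene');t=load('top')
tp=np.array([(409.9,194.9),(389.4,217.7),(356.9,162.1),(336.2,183.5)])
w=onz(c,*tp.T,.0815);print('scene tips',w[:,:2].round(4),w.mean(0).round(4), np.linalg.norm(w[0]-w[2]),np.linalg.norm(w[0]-w[1]))
for n,s in(('scene',c),('top',t)):
    im=s['image'].astype(int);P=dep(s); print(n,'plate z', )
    W=np.zeros((480,640),bool)
    if n=='scene': W[130:225,320:430]=1
    else: W[205:310,200:250]=1
    m=W&(im.min(2)>120)&(np.abs(im[...,0]-im[...,2])<40)&(P[...,2]>.12)&(P[...,2]<.16)
    z=P[...,2][m];print(np.percentile(z,[10,50,90]).round(4))
    A=np.c_[P[m][:,:2]-P[m][:,:2].mean(0),np.ones(m.sum())];k=np.linalg.lstsq(A,z,rcond=None)[0];print('tilt deg',np.degrees(k[:2]).round(2))
    m2=W&(P[...,2]>.132)&(P[...,2]<.152)
    for zz in(.1438,): print(n,rect(s,m,zz),rect(s,m2,zz))
    cv2.imwrite(f'pics/m_{n}.png',np.hstack([m*255,m2*255]).astype(np.uint8)[100:330,:])
for n,s,b in(('scene',c,(325,135,425,215)),('top',t,(195,205,245,310))):
    crop(s,'p5'+n,*b,7 if n=='scene' else 5.7)
```

```text
scene tips [[0.6097 0.2778]
 [0.6158 0.1877]
 [0.4401 0.265 ]
 [0.4471 0.1752]] [0.5282 0.2264 0.0815] 0.17006419914495208 0.09028075874148234
scene plate z
[0.1389 0.1422 0.1453]
tilt deg [-0.2  -0.41]
scene ((475.7884521484375, 222.42140197753906), (96.86235809326172, 121.25274658203125), 4.1992998123168945) ((527.5377807617188, 225.88677978515625), (200.613037109375, 122.15081787109375), 4.2108001708984375)
top plate z
[0.1418 0.1442 0.1465]
tilt deg [-0.27  0.11]
top ((527.801513671875, 195.07432556152344), (200.20883178710938, 57.71550750732422), 4.346150875091553) ((527.801513671875, 195.07432556152344), (200.20883178710938, 57.71550750732422), 4.346150875091553)
```

View pics/p5scene.png

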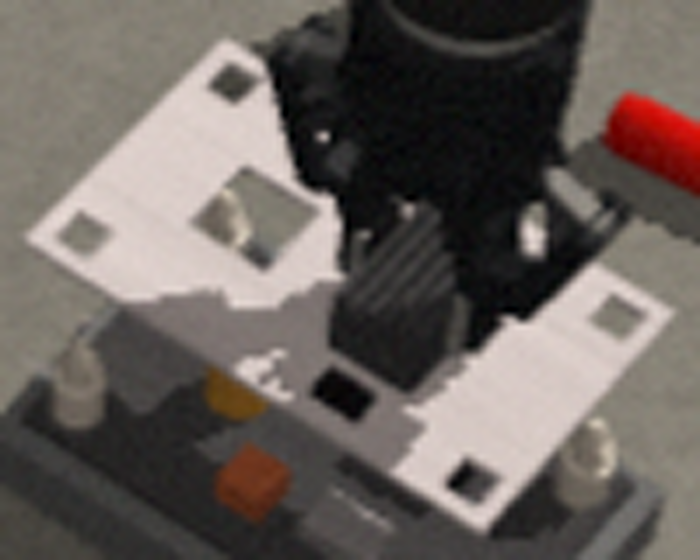

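View pics/p5top.png

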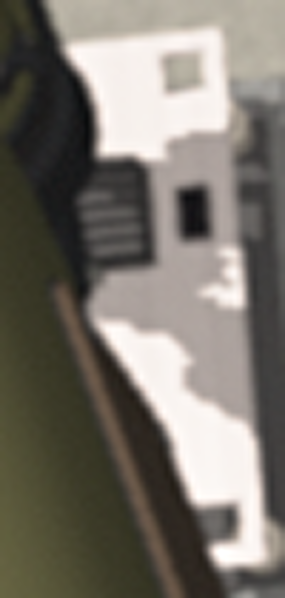

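Both views agree: the plate centre is about 1 mm short in x and 0.8 mm in y (scene: plate .5275,.2259 against tips .5282,.2264). Correcting while lowering to just above the tips.

```bash
python3 - <<'E'
from h import *
go(.5554,.2300,.106,4.35)
E
python3 -m crank '[{"tx":0.015,"ty":0.001,"tz":0.001,"wx":0.0,"wy":-0.003,"wz":0.0,"fingers":0.0},{"tx":0.03,"ty":0.001,"tz":0.001,"wx":0.0,"wy":-0.003,"wz":0.0,"fingers":0.0},{"tx":0.045,"ty":0.001,"tz":0.001,"wx":0.0,"wy":-0.003,"wz":0.0,"fingers":0.0},{"tx":0.055,"ty":0.001,"tz":0.001,"wx":0.0,"wy":-0.003,"wz":0.0,"fingers":0.0},{"tx":0.055,"ty":0.001,"tz":0.001,"wx":0.0,"wy":-0.003,"wz":0.0,"fingers":0.0},{"tx":0.055,"ty":0.001,"tz":0.001,"wx":0.0,"wy":-0.003,"wz":0.0,"fingers":0.0}]'
python3 - <<'E'
from h import *
go(.5554,.2300,.105,4.35)
E
```

```text
t 5.65 p0 [0.5553 0.2284 0.1624] jaw yaw 4.29 w 0.0349 F [ 0.9  1.1 -3.1] q [ 2.23e+01  2.07e+01 -9.90e+00  5.96e+01  1.00e-01  1.08e+02]
  t [0.0564 0.0016 0.0005] w [-0.0011 -0.0044  0.    ] dist 0.056 rows 1.4
time: 6.15
eef_pos: [0.5556, 0.2284, 0.1071]
ee_rot: [-169.9, 89.8, -165.7]
wrist_force: [0.6, 0.8, -2.7]
grip_width: 0.0349
t 6.15 p0 [0.5556 0.2284 0.1071] jaw yaw 4.22 w 0.0349 F [ 0.6  0.8 -2.7] q [ 22.3  23.1 -14.1  52.9   0.  108.1]
  t [ 0.0021  0.0016 -0.0001] w [-0.0024 -0.0027  0.0005] dist 0.003 rows 0.1
```

Run:
```python
from h import *
print(robot.get_state()['eef_pos'])
for n in('scene','top'): snap(n)
print(robot.get_state()['eef_pos'])
c=load('scene');t=load('top')
z=.107-.0176
P=dep(c);W=np.zeros((480,640),bool);W[120:235,315:435]=1
im=c['image'].astype(int)
m=W&(P[...,2]>z-.012)&(P[...,2]<z+.01); print(rect(c,m,z))
P=dep(t);W=np.zeros((480,640),bool);W[205:320,200:250]=1
m=W&(P[...,2]>z-.008)&(P[...,2]<z+.008)&(t['image'].min(2)>90); print(rect(t,m,z))
crop(c,'p6s',320,140,425,225,7);crop(t,'p6t',180,200,260,325,4.8)
```

```text
[0.55564038 0.22839013 0.10713571]
[0.55667742 0.22923386 0.10840264]
((528.4422607421875, 225.2001495361328), (200.87393188476562, 121.94839477539062), 4.135142803192139)
((529.325439453125, 195.4556884765625), (200.52947998046875, 58.12413024902344), 4.336141109466553)
```

View pics/p6s.png

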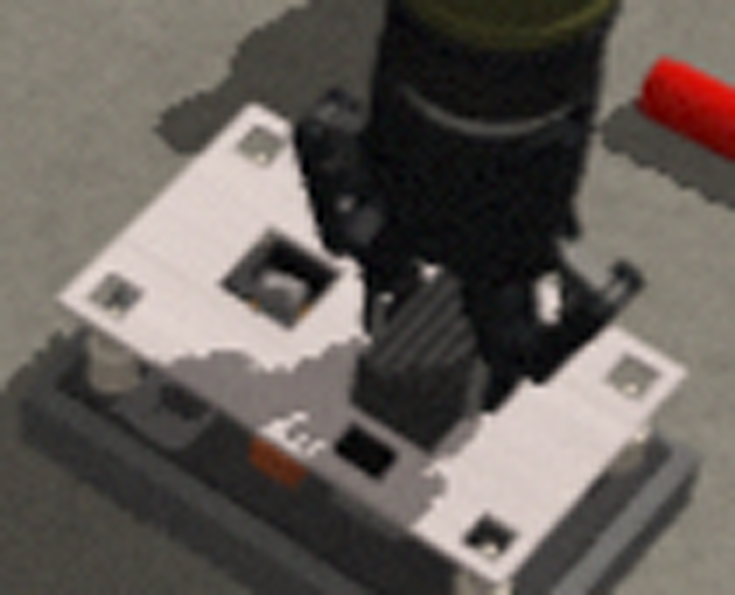

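View pics/p6t.png

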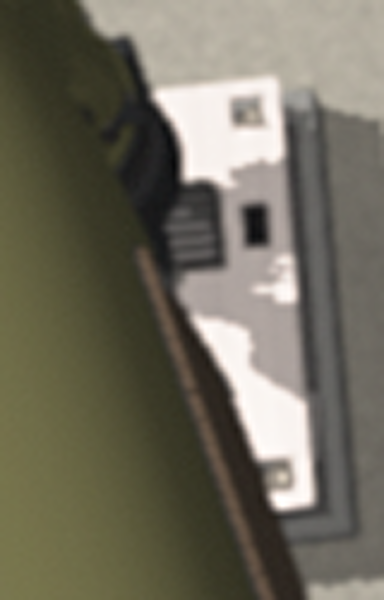

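Tips show centred in all four holes; y needs about +1 mm. Lowering onto the barbs.

```bash
python3 - <<'E'
from h import *
go(.556,.2297,.090,4.35)
E
python3 -m crank '[{"tx":0.004,"ty":0.0005,"tz":0.0,"wx":-0.002,"wy":-0.003,"wz":0.0,"fingers":0.0},{"tx":0.008,"ty":0.0005,"tz":0.0,"wx":-0.002,"wy":-0.003,"wz":0.0,"fingers":0.0},{"tx":0.012,"ty":0.0005,"tz":0.0,"wx":-0.002,"wy":-0.003,"wz":0.0,"fingers":0.0},{"tx":0.015,"ty":0.0005,"tz":0.0,"wx":-0.002,"wy":-0.003,"wz":0.0,"fingers":0.0},{"tx":0.017,"ty":0.0005,"tz":0.0,"wx":-0.002,"wy":-0.003,"wz":0.0,"fingers":0.0},{"tx":0.018,"ty":0.0005,"tz":0.0,"wx":-0.002,"wy":-0.003,"wz":0.0,"fingers":0.0},{"tx":0.018,"ty":0.0005,"tz":0.0,"wx":-0.002,"wy":-0.003,"wz":0.0,"fingers":0.0}]'
python3 - <<'E'
from h import *
go(.556,.2297,.0895,4.35)
c=snap('scene');crop(c,'p7s',320,140,425,235,7)
E
```

```text
t 6.25 p0 [0.5567 0.2292 0.1084] jaw yaw 4.25 w 0.0348 F [ 0.   0.1 -2.9] q [ 22.4  23.1 -14.   52.9   0.  108.1]
  t [ 0.0184  0.0005 -0.0006] w [-0.0018 -0.0002 -0.0004] dist 0.018 rows 0.4
time: 6.83
eef_pos: [0.556, 0.2297, 0.0904]
ee_rot: [12.3, 89.9, 16.7]
wrist_force: [-2.2, -0.2, 0.3]
grip_width: 0.0347
t 6.83 p0 [0.556  0.2297 0.0904] jaw yaw 4.37 w 0.0347 F [-2.2 -0.2  0.3] q [ 22.5  23.9 -15.3  50.7  -0.  108.1]
  t [ 0.0009  0.     -0.    ] w [ 0.0004  0.0017 -0.0004] dist 0.001 rows 0.0
```

View pics/p7s.png

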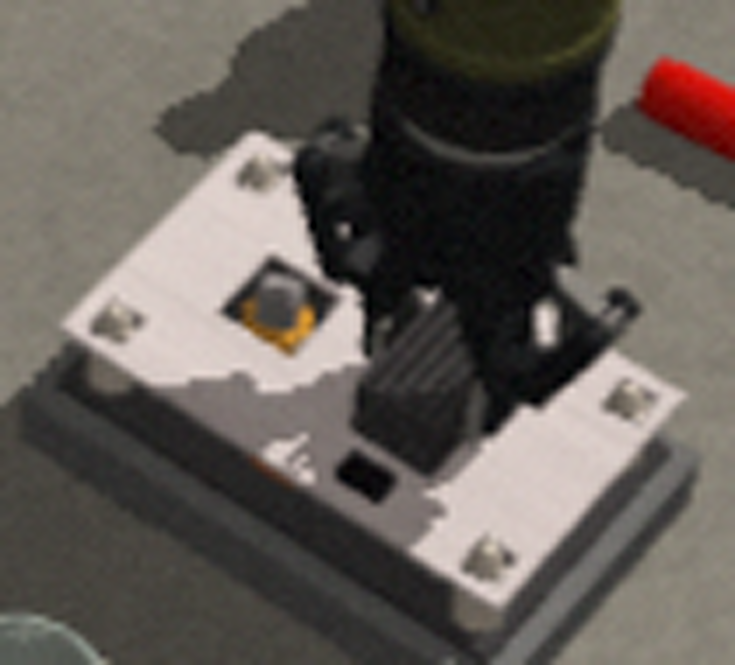

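Posts are through all four holes, the shaft is in the window, and the wrist force is ~0, so the plate rests on the barbs. Pressing level while still holding the sink.

```bash
python3 -m crank '[{"tx":0.0,"ty":0.0,"tz":0.0,"wx":0.0,"wy":0.0,"wz":0.0,"fingers":0.0},{"tx":0.002,"ty":0.0,"tz":0.0,"wx":0.0,"wy":0.0,"wz":0.0,"fingers":0.0},{"tx":0.004,"ty":0.0,"tz":0.0,"wx":0.0,"wy":0.0,"wz":0.0,"fingers":0.0},{"tx":0.005,"ty":0.0,"tz":0.0,"wx":0.0,"wy":0.0,"wz":0.0,"fingers":0.0}]' 110
python3 - <<'E'
from h import *
go(.556,.2297,.081,4.35)
E
```

```text
time: 7.22
eef_pos: [0.5569, 0.2303, 0.0884]
ee_rot: [23.8, 89.7, 28.1]
wrist_force: [-8.4, -2.3, 26.6]
grip_width: 0.034
t 7.22 p0 [0.5569 0.2303 0.0884] jaw yaw 4.38 w 0.034 F [-8.4 -2.3 26.6] q [ 22.5  24.  -15.5  50.3   0.  108.1]
  t [ 0.0074 -0.0005 -0.001 ] w [ 0.0005  0.0042 -0.0018] dist 0.007 rows 0.2
```

```bash
python3 -m crank '[{"tx":0.005,"ty":-0.0005,"tz":-0.002,"wx":0.0,"wy":0.004,"wz":0.0,"fingers":0.0},{"tx":0.008,"ty":-0.0005,"tz":-0.002,"wx":0.0,"wy":0.004,"wz":0.0,"fingers":0.0},{"tx":0.010,"ty":-0.0005,"tz":-0.002,"wx":0.0,"wy":0.004,"wz":0.0,"fingers":0.0}]' 110
python3 - <<'E'
from h import *
go(.556,.2297,.081,4.35)
E
```

```text
time: 7.47
eef_pos: [0.5561, 0.2302, 0.0816]
ee_rot: [43.5, 89.7, 47.9]
wrist_force: [-10.9, -3.6, 38.8]
grip_width: 0.0344
t 7.47 p0 [0.5561 0.2302 0.0816] jaw yaw 4.38 w 0.0344 F [-10.9  -3.6  38.8] q [ 2.240e+01  2.430e+01 -1.600e+01  4.940e+01  1.000e-01  1.081e+02]
  t [ 0.0006 -0.0005 -0.0001] w [ 0.0005  0.0033 -0.0031] dist 0.001 rows 0.0
```

Run:
```python
from h import *
c=snap('scene');crop(c,'p8s',320,140,425,235,7)
t=snap('top');P=dep(t)
print(robot.get_state()['wrist_force'],robot.get_state()['eef_pos'])
```

```text
[-7.16407405 -2.77977817 22.8940187 ] [0.55606366 0.23021361 0.08161825]
```

View pics/p8s.png

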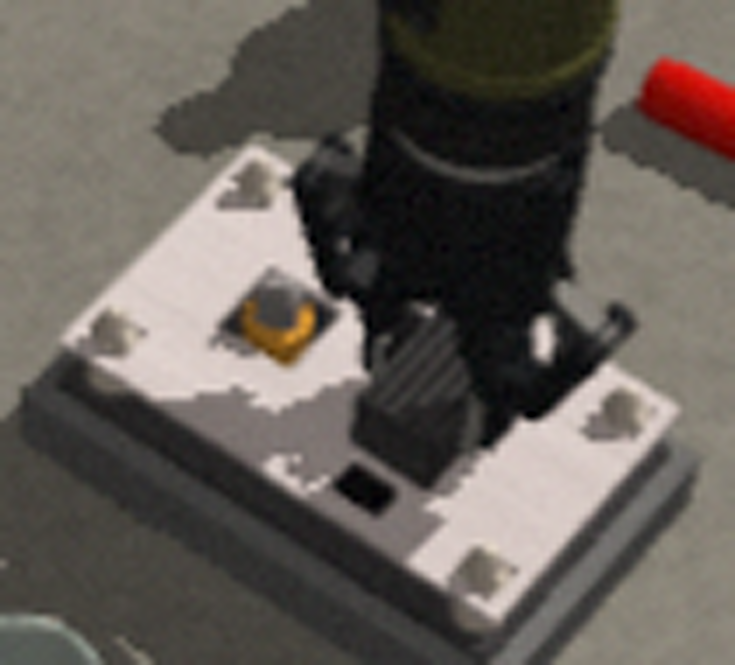

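```bash
python3 -m crank '[{"tx":0.003,"ty":0.0,"tz":0.0,"wx":0.0,"wy":0.0,"wz":0.0,"fingers":0.0},{"tx":0.003,"ty":0.0,"tz":0.0,"wx":0.0,"wy":0.0,"wz":0.0,"fingers":0.0},{"tx":0.0,"ty":0.0,"tz":0.0,"wx":0.0,"wy":0.0,"wz":0.0,"fingers":0.0},{"tx":0.0,"ty":0.0,"tz":0.0,"wx":0.0,"wy":0.0,"wz":0.0,"fingers":0.7},{"tx":0.0,"ty":0.0,"tz":0.0,"wx":0.0,"wy":0.0,"wz":0.0,"fingers":0.7},{"tx":0.0,"ty":0.0,"tz":0.0,"wx":0.0,"wy":0.0,"wz":0.0,"fingers":0.7},{"tx":-0.02,"ty":0.0,"tz":0.0,"wx":0.0,"wy":0.0,"wz":0.0,"fingers":0.7},{"tx":-0.06,"ty":0.0,"tz":0.0,"wx":0.0,"wy":0.0,"wz":0.0,"fingers":0.5},{"tx":-0.09,"ty":0.0,"tz":0.0,"wx":0.0,"wy":0.0,"wz":0.0,"fingers":0.0},{"tx":-0.11,"ty":0.0,"tz":0.0,"wx":0.0,"wy":0.0,"wz":0.0,"fingers":0.0},{"tx":-0.11,"ty":0.0,"tz":0.0,"wx":0.0,"wy":0.0,"wz":0.0,"fingers":0.0}]' 60
python3 - <<'E'
from h import *
c=snap('scene');crop(c,'p9s',320,140,425,235,7)
t=snap('top');crop(t,'p9t',170,200,260,325,4.8)
# depth at plate points, both cams, vs. top plane; plate frame centre
ce=np.array([.5282,.2266]);a=np.radians(4.3);ex=np.array([np.cos(a),np.sin(a)]);ey=np.array([-ex[1],ex[0]])
for n,s in(('s',c),('t',t)):
    P=dep(s)
    for X in(-97,-60,0,60,70,97):
        o=[]
        for Y in(-56,-30,0,30,56):
            q=ce+(X*ex+Y*ey)/1000
            u,v=np.round(proj(s,np.r_[q,.065])).astype(int); o.append(np.median(P[v-1:v+2,u-1:u+2,2]).round(4))
        print(n,X,o)
go(.53,.23,.2,4.35)
E
```

```text
time: 8.48
eef_pos: [0.559, 0.2312, 0.197]
ee_rot: [26.1, 89.2, 30.5]
wrist_force: [0.5, 0.5, 0.1]
grip_width: 0.0115
s -97 [np.float64(0.0609), np.float64(0.0631), np.float64(0.0632), np.float64(0.062), np.float64(0.0599)]
s -60 [np.float64(0.0649), np.float64(0.0617), np.float64(0.0614), np.float64(0.0616), np.float64(0.0621)]
s 0 [np.float64(0.0636), np.float64(0.062), np.float64(0.0638), np.float64(0.0627), np.float64(0.0616)]
s 60 [np.float64(0.0638), np.float64(0.0615), np.float64(0.062), np.float64(0.0618), np.float64(0.065)]
s 70 [np.float64(0.0618), np.float64(0.0637), np.float64(0.0612), np.float64(0.0613), np.float64(0.0631)]
s 97 [np.float64(0.0613), np.float64(0.0642), np.float64(0.062), np.float64(0.0587), np.float64(0.0598)]
t -97 [np.float64(0.0636), np.float64(0.064), np.float64(0.7399), np.float64(0.7478), np.float64(0.7526)]
t -60 [np.float64(0.062), np.float64(0.0643), np.float64(0.7245), np.float64(0.7377), np.float64(0.746)]
t 0 [np.float64(0.0648), np.float64(0.0633), np.float64(0.0623), np.float64(0.7206), np.float64(0.7327)]
t 60 [np.float64(0.0648), np.float64(0.0633), np.float64(0.0655), np.float64(0.2599), np.float64(0.7147)]
t 70 [np.float64(0.0644), np.float64(0.0641), np.float64(0.0634), np.float64(0.3258), np.float64(0.7105)]
t 97 [np.float64(0.0615), np.float64(0.0613), np.float64(0.0636), np.float64(0.3529), np.float64(0.6869)]
t 8.58 p0 [0.5567 0.2302 0.1924] jaw yaw 4.38 w 0.0001 F [-0.   0.1 -0.1] q [ 2.24e+01  1.93e+01 -7.80e+00  6.25e+01  1.00e-01  1.08e+02]
  t [-0.0077  0.0018 -0.0266] w [ 0.0005  0.0058 -0.0039] dist 0.028 rows 0.7
```

View pics/p9s.png

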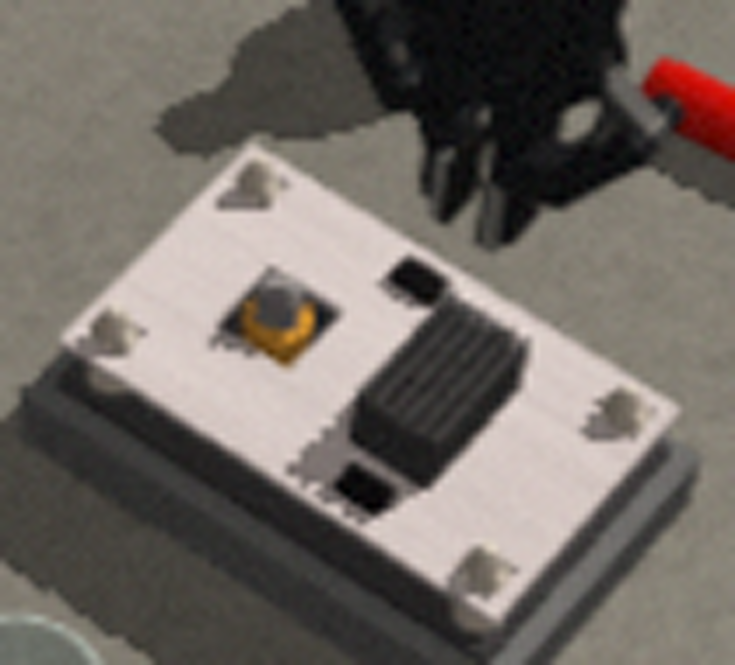

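View pics/p9t.png

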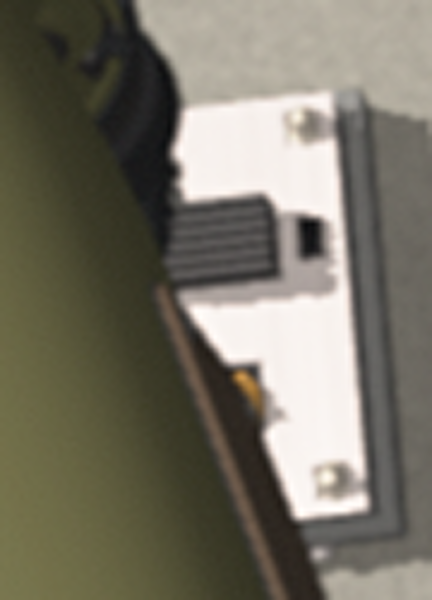

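Depth shows the plate flat at 62–64 mm all over (home = 64). To make sure, I'll press each end between its standoffs with the shut fingers.

```bash
python3 - <<'E'
from h import *
go(.612,.233,.090,4.35)
E
python3 -m crank '[{"tx":0.0,"ty":0.002,"tz":0.03,"wx":0.0,"wy":0.006,"wz":-0.004,"fingers":0.0},{"tx":0.0,"ty":0.002,"tz":0.055,"wx":0.0,"wy":0.006,"wz":-0.004,"fingers":0.0},{"tx":0.03,"ty":0.002,"tz":0.055,"wx":0.0,"wy":0.006,"wz":-0.004,"fingers":0.0},{"tx":0.06,"ty":0.002,"tz":0.055,"wx":0.0,"wy":0.006,"wz":-0.004,"fingers":0.0},{"tx":0.085,"ty":0.002,"tz":0.055,"wx":0.0,"wy":0.006,"wz":-0.004,"fingers":0.0},{"tx":0.098,"ty":0.002,"tz":0.055,"wx":0.0,"wy":0.006,"wz":-0.004,"fingers":0.0},{"tx":0.1,"ty":0.002,"tz":0.055,"wx":0.0,"wy":0.006,"wz":-0.004,"fingers":0.0},{"tx":0.1,"ty":0.002,"tz":0.055,"wx":0.0,"wy":0.006,"wz":-0.004,"fingers":0.0}]'
python3 - <<'E'
from h import *
go(.612,.233,.078,4.35)
E
```

```text
t 8.58 p0 [0.5567 0.2302 0.1924] jaw yaw 4.38 w 0.0001 F [-0.   0.1 -0.1] q [ 2.24e+01  1.93e+01 -7.80e+00  6.25e+01  1.00e-01  1.08e+02]
  t [ 0.1028 -0.0019  0.0547] w [ 0.0005  0.0058 -0.0039] dist 0.116 rows 2.8
time: 9.25
eef_pos: [0.6103, 0.2362, 0.0902]
ee_rot: [-162.3, 89.7, -158.0]
wrist_force: [0.3, 0.5, 0.2]
grip_width: -0.0002
t 9.25 p0 [0.6103 0.2362 0.0902] jaw yaw 4.38 w -0.0002 F [0.3 0.5 0.2] q [ 21.2  29.3  -6.7  54.2  -0.  106.8]
  t [ 0.0122 -0.0033  0.0015] w [ 0.0005 -0.0045  0.0014] dist 0.013 rows 0.3
```

```bash
python3 -m crank '[{"tx":0.007,"ty":-0.003,"tz":0.001,"wx":0.0,"wy":-0.004,"wz":0.0,"fingers":0.0},{"tx":0.012,"ty":-0.003,"tz":0.001,"wx":0.0,"wy":-0.004,"wz":0.0,"fingers":0.0},{"tx":0.015,"ty":-0.003,"tz":0.001,"wx":0.0,"wy":-0.004,"wz":0.0,"fingers":0.0},{"tx":0.016,"ty":-0.003,"tz":0.001,"wx":0.0,"wy":-0.004,"wz":0.0,"fingers":0.0}]'
python3 - <<'E'
from h import *
go(.612,.233,.078,4.35)
E
```

```text
time: 9.58
eef_pos: [0.6122, 0.233, 0.0779]
ee_rot: [-31.0, 89.9, -26.6]
wrist_force: [-9.6, -4.9, 28.3]
grip_width: 0.0001
t 9.58 p0 [0.6122 0.233  0.0779] jaw yaw 4.36 w 0.0001 F [-9.6 -4.9 28.3] q [ 2.090e+01  2.970e+01 -7.800e+00  5.230e+01 -1.000e-01  1.065e+02]
  t [-0.0001 -0.     -0.0002] w [0.0002 0.0022 0.0013] dist 0.0 rows 0.0
```

```bash
python3 -m crank '[{"tx":-0.03,"ty":0.0,"tz":0.0,"wx":0.0,"wy":0.0,"wz":0.0,"fingers":0.0},{"tx":-0.06,"ty":0.0,"tz":0.0,"wx":0.0,"wy":0.0,"wz":0.0,"fingers":0.0},{"tx":-0.06,"ty":0.0,"tz":-0.03,"wx":0.0,"wy":0.0,"wz":0.0,"fingers":0.0},{"tx":-0.06,"ty":0.0,"tz":-0.06,"wx":0.0,"wy":0.0,"wz":0.0,"fingers":0.0},{"tx":-0.06,"ty":0.0,"tz":-0.09,"wx":0.0,"wy":0.0,"wz":0.0,"fingers":0.0},{"tx":-0.06,"ty":0.0,"tz":-0.12,"wx":0.0,"wy":0.0,"wz":0.0,"fingers":0.0},{"tx":-0.06,"ty":0.0,"tz":-0.15,"wx":0.0,"wy":0.0,"wz":0.0,"fingers":0.0},{"tx":-0.06,"ty":0.0,"tz":-0.169,"wx":0.0,"wy":0.0,"wz":0.0,"fingers":0.0},{"tx":-0.06,"ty":0.0,"tz":-0.169,"wx":0.0,"wy":0.0,"wz":0.0,"fingers":0.0},{"tx":-0.03,"ty":0.0,"tz":-0.169,"wx":0.0,"wy":0.0,"wz":0.0,"fingers":0.0},{"tx":-0.015,"ty":0.0,"tz":-0.169,"wx":0.0,"wy":0.0,"wz":0.0,"fingers":0.0},{"tx":-0.012,"ty":0.0,"tz":-0.169,"wx":0.0,"wy":0.0,"wz":0.0,"fingers":0.0}]'
python3 - <<'E'
from h import *
go(.4434,.220,.078,4.35)
E
```

```text
time: 10.58
eef_pos: [0.4428, 0.2197, 0.0878]
ee_rot: [-77.3, 89.9, -72.9]
wrist_force: [-0.0, -0.2, 0.2]
grip_width: -0.0002
t 10.58 p0 [0.4428 0.2197 0.0878] jaw yaw 4.36 w -0.0002 F [-0.  -0.2  0.2] q [ 2.650e+01  1.390e+01 -3.020e+01  4.590e+01 -1.000e-01  1.121e+02]
  t [0.0098 0.0003 0.0006] w [0.0001 0.0005 0.0022] dist 0.01 rows 0.2
```

```bash
python3 -m crank '[{"tx":0.007,"ty":0.0,"tz":0.0,"wx":0.0,"wy":0.0,"wz":0.0,"fingers":0.0},{"tx":0.011,"ty":0.0,"tz":0.0,"wx":0.0,"wy":0.0,"wz":0.0,"fingers":0.0},{"tx":0.013,"ty":0.0,"tz":0.0,"wx":0.0,"wy":0.0,"wz":0.0,"fingers":0.0},{"tx":0.014,"ty":0.0,"tz":0.0,"wx":0.0,"wy":0.0,"wz":0.0,"fingers":0.0}]'
python3 - <<'E'
from h import *
go(.4434,.220,.078,4.35)
# knob measurement from initial pictures
t=load('top');t0=dict(t);t0['image']=cv2.imread('pics/top0.png')[:,:,::-1]
im=t0['image'].astype(int)
W=np.zeros((480,640),bool);W[290:332,290:335]=1
m=W&(im.sum(2)<150); print('dark',m.sum(),rect(t0,m,.028))
c=load('scene');i2=cv2.imread('pics/scene0.png').astype(int);W=np.zeros((480,640),bool);W[200:250,268:306]=1
m2=W&(i2.sum(2)<110);print(m2.sum())
big=cv2.resize(cv2.imread('pics/top0.png')[296:328,296:328],None,fx=18,fy=18,interpolation=cv2.INTER_NEAREST).astype(float)
cv2.imwrite('pics/kt.png',np.clip(big*4-20,0,255)); 
big=cv2.resize(cv2.imread('pics/scene0.png')[206:246,272:304],None,fx=14,fy=14,interpolation=cv2.INTER_NEAREST).astype(float)
cv2.imwrite('pics/ks.png',np.clip(big*8,0,255))
E
```

```text
time: 10.92
eef_pos: [0.4437, 0.2198, 0.0777]
ee_rot: [-35.5, 89.8, -31.1]
wrist_force: [-14.9, -7.2, 46.4]
grip_width: -0.0002
t 10.92 p0 [0.4437 0.2198 0.0777] jaw yaw 4.34 w -0.0002 F [-14.9  -7.2  46.4] q [ 2.640e+01  1.460e+01 -3.090e+01  4.450e+01 -1.000e-01  1.121e+02]
  t [-0.0003  0.0002 -0.0003] w [-0.0001  0.0022  0.0016] dist 0.0 rows 0.0
dark 426 ((417.1842041015625, 17.554821014404297), (50.54844284057617, 50.8743782043457), 79.2900390625)
423[ WARN:0@0.682] global loadsave.cpp:1063 imwrite_ Unsupported depth image for selected encoder is fallbacked to CV_8U.
```

View pics/kt.png

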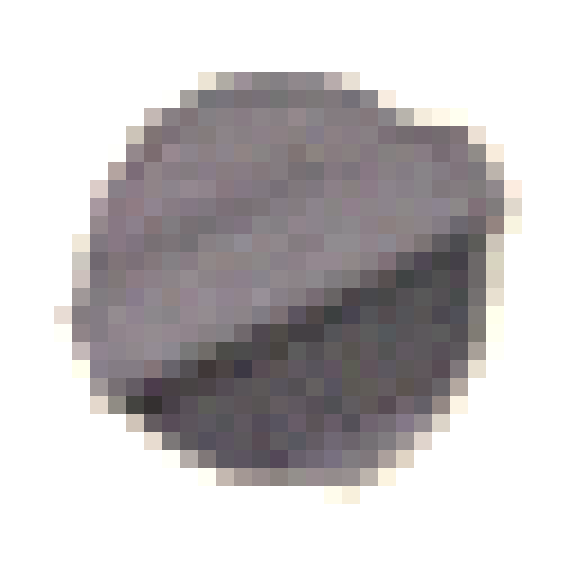

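View pics/ks.png

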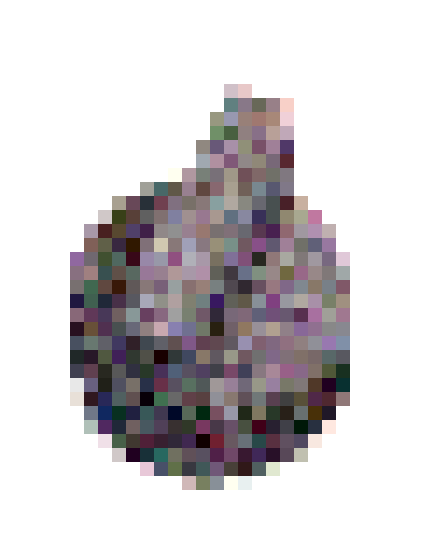

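```bash
python3 -m crank '[{"tx":-0.03,"ty":0.0,"tz":0.0,"wx":0.0,"wy":0.0,"wz":0.0,"fingers":0.0},{"tx":-0.06,"ty":0.0,"tz":0.0,"wx":0.0,"wy":0.0,"wz":0.0,"fingers":0.0},{"tx":-0.09,"ty":0.0,"tz":0.0,"wx":0.0,"wy":0.0,"wz":0.0,"fingers":0.3},{"tx":-0.12,"ty":0.0,"tz":0.0,"wx":0.0,"wy":0.0,"wz":0.0,"fingers":0.6},{"tx":-0.12,"ty":0.0,"tz":0.0,"wx":0.0,"wy":0.0,"wz":0.0,"fingers":0.6}]'
python3 - <<'E'
from h import *
t=snap('top');c=snap('scene');save(t,'top10');save(c,'scene10')
e=onz(t,np.array([303.8,322.2,304.4,313.3]),np.array([316.3,308.0,308.8,304.9]),.054)
for a,b in((0,1),(2,3)):
    d=e[b]-e[a];print('edge',e[a].round(4),e[b].round(4),'ang',np.degrees(np.arctan2(d[1],d[0])).round(1))
print('centre',onz(t,312.0,309.05,.054))
for s,W in((t,(290,290,335,330)),(c,(268,200,306,250))):
    P=dep(s);m=np.zeros((480,640),bool);m[W[1]:W[3],W[0]:W[2]]=1
    for lo,hi in((.042,.07),(.005,.07)):
        mm=m&(P[...,2]>lo)&(P[...,2]<hi); print(mm.sum(),rect(s,mm,.054),np.median(P[mm],0).round(4), P[mm][:,2].max())
    q=P[m&(P[...,2]>.047)][:,:2]; cc=q.mean(0);_,_,V=np.linalg.svd(q-cc);print('pca',cc.round(4),np.degrees(np.arctan2(V[0,1],V[0,0])).round(1))
    a=(q-cc)@V.T;print('ext',np.ptp(a,axis=0), (cc+((a.max(0)+a.min(0))/2)@V).round(4))
go(.415,.015,.15,0)
E
```

```text
time: 11.33
eef_pos: [0.4473, 0.2218, 0.2045]
ee_rot: [11.2, 89.3, 15.6]
wrist_force: [0.8, 0.4, 0.5]
grip_width: 0.0359
edge [0.4041 0.0347 0.054 ] [ 0.4207 -0.007   0.054 ] ang -68.2
edge [0.4206 0.0327 0.054 ] [0.4284 0.0126 0.054 ] ang -68.8
centre [0.41934929 0.01584112 0.054     ]
198 ((416.693603515625, 17.239580154418945), (15.887321472167969, 58.66175079345703), 24.027301788330078) [0.417  0.0163 0.0534] 0.05864635096464843
511 ((414.98095703125, 16.9709415435791), (53.218177795410156, 54.56877899169922), 76.65581512451172) [0.4157 0.0167 0.0295] 0.05864635096464843
pca [0.4147 0.0167] -42.4
ext [0.08532189 0.07706937] [0.3923 0.0106]
147 ((422.6448059082031, 14.538047790527344), (18.962472915649414, 66.14444732666016), 21.665109634399414) [0.4202 0.0161 0.0513] 0.05730824650329436
453 ((429.7916564941406, 8.9324951171875), (50.83503723144531, 84.55661010742188), 44.96394348144531) [0.4254 0.0136 0.0286] 0.05730824650329436
pca [ 0.4429 -0.0041] 138.4
ext [0.84256401 0.03664548] [ 0.7111 -0.2413]
t 11.43 p0 [0.4451 0.2207 0.1997] jaw yaw 4.33 w 0.0502 F [-0.5  0.  -0.1] q [ 2.650e+01  8.000e+00 -2.140e+01  6.020e+01 -1.000e-01  1.121e+02]
  t [ 0.0494 -0.2029 -0.0459] w [ 0.0757  0.0065 -0.0004] dist 0.214 rows 5.1
```

View pics/top10.png

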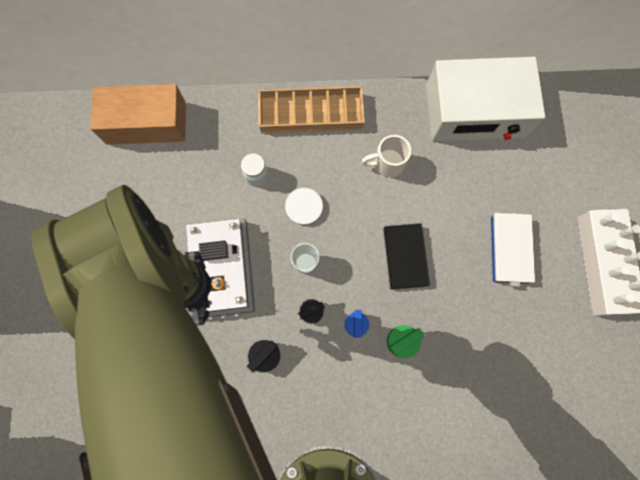

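View pics/scene10.png

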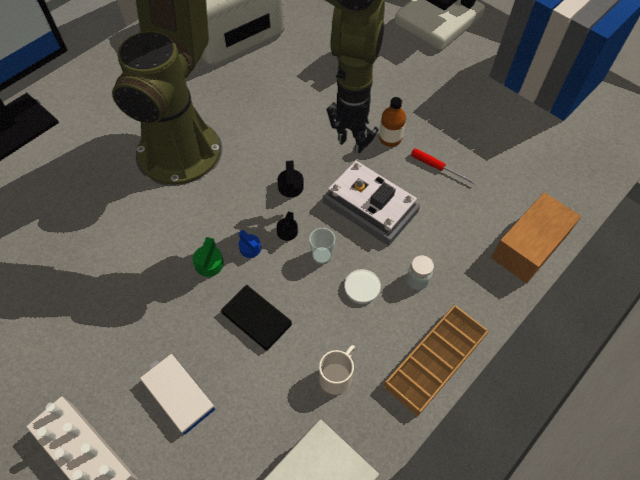

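Both end presses stopped at plate home height (TCP 77.8 mm = 64 mm + 14) with 28 and 46 N. The foam block is bare, and nothing else has moved. Now the shaft's blade angle.

Run:
```python
from h import *
def e(im,x0,y0,n,k): return cv2.resize(im[y0:y0+n,x0:x0+n],None,fx=k,fy=k,interpolation=cv2.INTER_NEAREST)
a=cv2.imread('pics/top0.png');b=cv2.imread('pics/scene0.png');b2=cv2.imread('pics/scene10.png')
cv2.imwrite('pics/sh.png',np.hstack([e(a,207,272,20,20),e(b,350,176,20,20)]))
cv2.imwrite('pics/sh2.png',e(b2,350,175,20,25))
t=load('top');c=load('scene')
C=np.array([.5282,.2266]);al=np.radians(4.3);sh=C-.042*np.array([np.cos(al),np.sin(al)]);print('shaft',sh)
for s,x0,y0 in((t,207,272),(c,350,176)):
    for z in(.065,.083,.087): print(z,(proj(s,np.r_[sh,z])-[x0,y0]+.5).round(1))
    # local direction mapping
    for d in (0,45,90,135):
        p=proj(s,np.array([np.r_[sh,.087],np.r_[sh+.01*np.array([np.cos(np.radians(d)),np.sin(np.radians(d))]),.087]]));print(d,(p[1]-p[0]).round(2))
```

```text
shaft [0.48631822 0.22345089]
0.065 [11.3 10.8]
0.083 [9.7 9.7]
0.087 [9.3 9.5]
0 [ 0.01 -4.53]
45 [-3.22 -3.08]
90 [-4.58  0.19]
135 [-3.25  3.35]
0.065 [9.9 9.2]
0.083 [10.3  5. ]
0.087 [10.4  4.1]
0 [2.91 2.12]
45 [ 3.84 -0.1 ]
90 [ 2.52 -2.26]
135 [-0.27 -3.09]
```

View pics/sh.png

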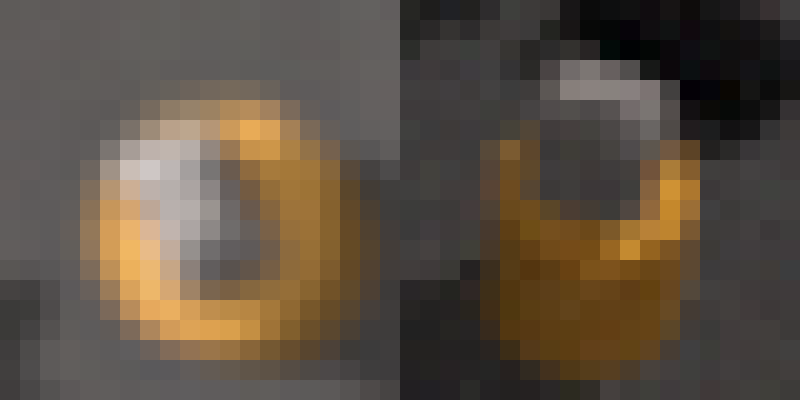

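View pics/sh2.png

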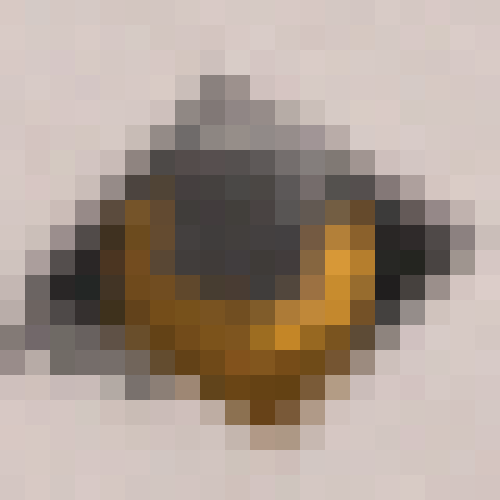

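Run:
```python
from h import *
go(.4185,.0163,.12,22.5)
t=load('top');c=load('scene')
print('beaker',onz(t,304,262,.0)[:2],'reagent',onz(t,115,320,.05)[:2])
```

```text
t 11.43 p0 [0.4451 0.2207 0.1997] jaw yaw 4.33 w 0.0502 F [-0.5  0.  -0.1] q [ 2.650e+01  8.000e+00 -2.140e+01  6.020e+01 -1.000e-01  1.121e+02]
  t [ 0.0794 -0.2018 -0.0425] w [-0.317   0.0065  0.0009] dist 0.221 rows 5.3
beaker [0.5358318 0.0307832] reagent [0.41349008 0.45469289]
```

```bash
python3 -m crank '[{"tx":0.0,"ty":-0.03,"tz":-0.005,"wx":-0.05,"wy":0.006,"wz":0.0,"fingers":0.45},{"tx":0.0,"ty":-0.07,"tz":-0.015,"wx":-0.12,"wy":0.006,"wz":0.0,"fingers":0.45},{"tx":0.0,"ty":-0.11,"tz":-0.022,"wx":-0.2,"wy":0.006,"wz":0.0,"fingers":0.45},{"tx":0.02,"ty":-0.15,"tz":-0.032,"wx":-0.26,"wy":0.006,"wz":0.0,"fingers":0.45},{"tx":0.05,"ty":-0.185,"tz":-0.04,"wx":-0.317,"wy":0.006,"wz":0.0,"fingers":0.45},{"tx":0.08,"ty":-0.202,"tz":-0.0425,"wx":-0.317,"wy":0.006,"wz":0.0,"fingers":0.45},{"tx":0.08,"ty":-0.202,"tz":-0.0425,"wx":-0.317,"wy":0.006,"wz":0.0,"fingers":0.45},{"tx":0.08,"ty":-0.202,"tz":-0.0425,"wx":-0.317,"wy":0.006,"wz":0.0,"fingers":0.45},{"tx":0.08,"ty":-0.202,"tz":-0.0425,"wx":-0.317,"wy":0.006,"wz":0.0,"fingers":0.45}]' 40
python3 - <<'E'
from h import *
go(.4185,.0163,.044,22.5)
c=snap('scene');crop(c,'p11s',240,160,340,260,6);t=snap('top');crop(t,'p11t',260,260,370,370,5)
P=dep(t)
C=np.array([.5282,.2266]);al=np.radians(4.3);sh=C-.042*np.array([np.cos(al),np.sin(al)])
im=t['image'];cv2.imwrite('pics/sh3.png',np.hstack([cv2.resize(t['image'][270:296,204:230,::-1],None,fx=15,fy=15,interpolation=cv2.INTER_NEAREST),cv2.resize(c['image'][172:198,347:373,::-1],None,fx=15,fy=15,interpolation=cv2.INTER_NEAREST)]))
E
```

```text
time: 12.18
eef_pos: [0.4184, 0.0162, 0.1191]
ee_rot: [-152.1, 90.0, -129.7]
wrist_force: [-0.1, -0.3, -0.5]
grip_width: 0.0384
t 12.18 p0 [0.4184 0.0162 0.1191] jaw yaw 22.45 w 0.0384 F [-0.1 -0.3 -0.5] q [  2.2   4.2 -37.2  48.6  -0.   69.8]
  t [0.0751 0.0001 0.0002] w [-0.0008 -0.0005  0.0002] dist 0.075 rows 1.8
```

View pics/p11s.png

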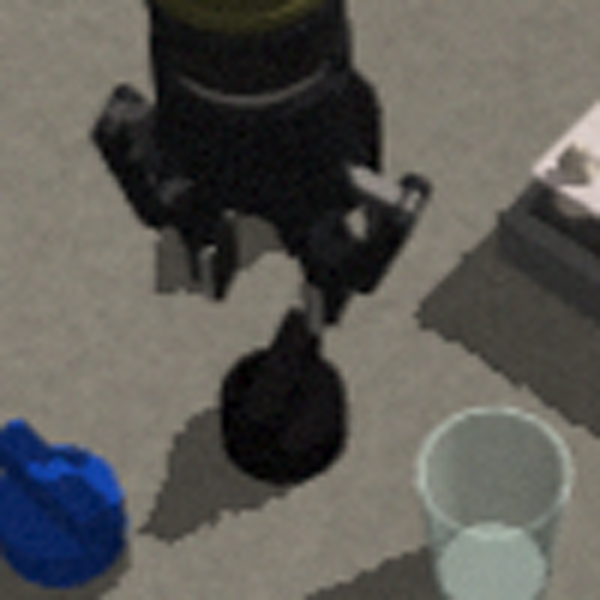

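View pics/sh3.png

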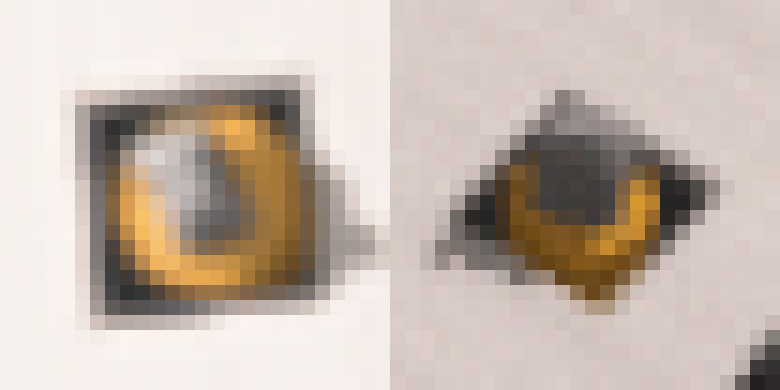

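Fingers straddle the small black knob's bar (crop 290,310). Descending.

```bash
python3 -m crank '[{"tx":0.03,"ty":0.0,"tz":0.0,"wx":0.0,"wy":0.0,"wz":0.0,"fingers":0.45},{"tx":0.055,"ty":0.0,"tz":0.0,"wx":0.0,"wy":0.0,"wz":0.0,"fingers":0.45},{"tx":0.07,"ty":0.0,"tz":0.0,"wx":0.0,"wy":0.0,"wz":0.0,"fingers":0.45},{"tx":0.074,"ty":0.0,"tz":0.0,"wx":0.0,"wy":0.0,"wz":0.0,"fingers":0.45},{"tx":0.074,"ty":0.0,"tz":0.0,"wx":0.0,"wy":0.0,"wz":0.0,"fingers":0.45},{"tx":0.074,"ty":0.0,"tz":0.0,"wx":0.0,"wy":0.0,"wz":0.0,"fingers":0.45}]' 40
python3 - <<'E'
from h import *
go(.4185,.0163,.044,22.5)
c=snap('scene');crop(c,'p12s',240,160,340,260,6)
E
```

```text
time: 12.78
eef_pos: [0.421, 0.0175, 0.0473]
ee_rot: [-27.4, 89.8, -4.8]
wrist_force: [1.1, -1.0, 0.2]
grip_width: 0.0385
t 12.78 p0 [0.421  0.0175 0.0473] jaw yaw 22.63 w 0.0385 F [ 1.1 -1.   0.2] q [  2.4   9.7 -42.2  37.8  -0.   69.8]
  t [ 0.0033 -0.0002 -0.0027] w [0.0022 0.0034 0.0018] dist 0.004 rows 0.1
```

View pics/p12s.png

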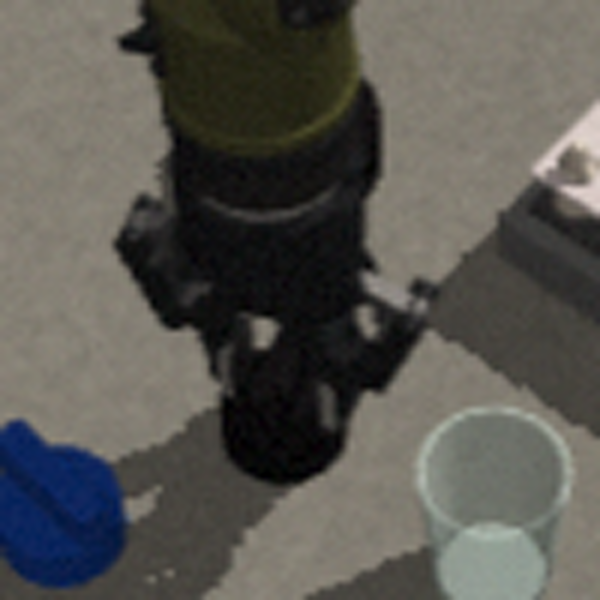

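Well placed. Correct the last few mm, then close.

```bash
python3 -m crank '[{"tx":0.004,"ty":0.0,"tz":-0.003,"wx":0.002,"wy":0.003,"wz":0.002,"fingers":0.45},{"tx":0.004,"ty":0.0,"tz":-0.003,"wx":0.002,"wy":0.003,"wz":0.002,"fingers":0.45},{"tx":0.004,"ty":0.0,"tz":-0.003,"wx":0.002,"wy":0.003,"wz":0.002,"fingers":0.2},{"tx":0.004,"ty":0.0,"tz":-0.003,"wx":0.002,"wy":0.003,"wz":0.002,"fingers":0.0},{"tx":0.004,"ty":0.0,"tz":-0.003,"wx":0.002,"wy":0.003,"wz":0.002,"fingers":0.0},{"tx":0.004,"ty":0.0,"tz":-0.003,"wx":0.002,"wy":0.003,"wz":0.002,"fingers":0.0},{"tx":0.004,"ty":0.0,"tz":-0.003,"wx":0.002,"wy":0.003,"wz":0.002,"fingers":0.0}]' 50
python3 - <<'E'
from h import *
go(.4185,.0163,.16,22.5)
E
```

```text
time: 13.42
eef_pos: [0.4188, 0.0161, 0.0439]
ee_rot: [-11.3, 89.9, 11.2]
wrist_force: [-1.5, -0.7, 6.0]
grip_width: 0.015
t 13.42 p0 [0.4188 0.0161 0.0439] jaw yaw 22.48 w 0.015 F [-1.5 -0.7  6. ] q [  2.2   9.9 -42.6  37.4   0.   69.7]
  t [-0.1161  0.0002 -0.    ] w [-0.0003  0.0015  0.0003] dist 0.116 rows 2.8
```

```bash
python3 -m crank '[{"tx":-0.02,"ty":0.0,"tz":0.0,"wx":0.0,"wy":0.0,"wz":0.0,"fingers":0.0},{"tx":-0.05,"ty":0.0,"tz":0.0,"wx":0.0,"wy":0.0,"wz":0.0,"fingers":0.0},{"tx":-0.085,"ty":0.0,"tz":0.0,"wx":0.0,"wy":0.0,"wz":0.0,"fingers":0.0},{"tx":-0.116,"ty":0.0,"tz":0.0,"wx":0.0,"wy":0.0,"wz":0.0,"fingers":0.0},{"tx":-0.116,"ty":0.0,"tz":0.0,"wx":0.0,"wy":0.0,"wz":0.0,"fingers":0.0},{"tx":-0.116,"ty":0.0,"tz":0.0,"wx":0.0,"wy":0.0,"wz":0.0,"fingers":0.0}]'
python3 - <<'E'
from h import *
go(.4863,.2235,.16,117)
c=snap('scene');t=snap('top');save(t,'top13');crop(c,'p13s',220,120,360,260,5)
P=dep(t)
E
```

```text
time: 13.92
eef_pos: [0.4202, 0.0161, 0.1614]
ee_rot: [-17.3, 89.7, 5.2]
wrist_force: [0.2, -0.3, -1.0]
grip_width: 0.015
t 13.92 p0 [0.4202 0.0161 0.1614] jaw yaw 22.48 w 0.015 F [ 0.2 -0.3 -1. ] q [  2.2   1.6 -33.8  54.3   0.   69.7]
  t [0.0019 0.1663 0.1404] w [-1.6496  0.0027  0.0057] dist 0.218 rows 13.2
```

View pics/p13s.png

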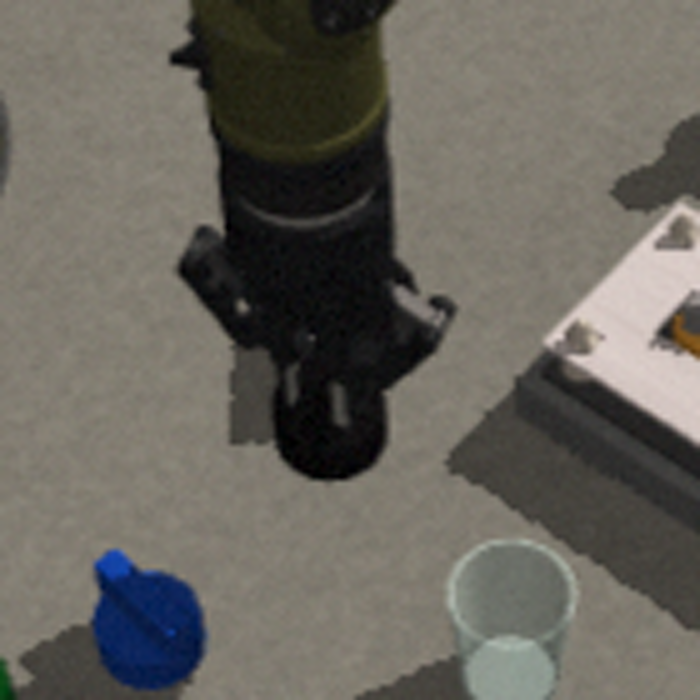

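View pics/top13.png

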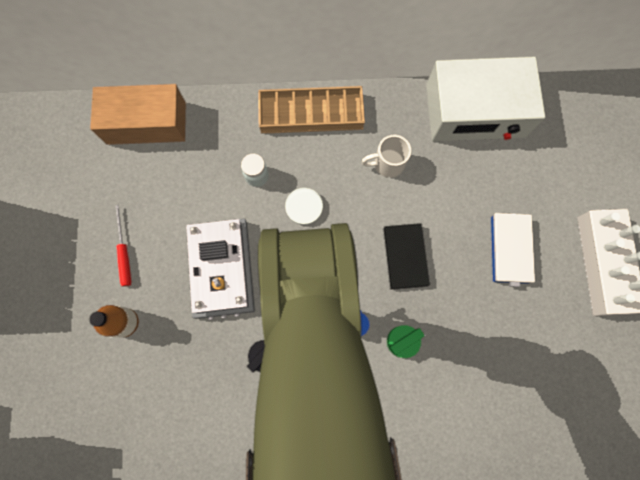

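```bash
cat > kn.py <<'E'
from h import *
def knob(c,W,zb,tcp,jaw,thr=130):
    im=c['image'].astype(int).sum(2); x0,y0,x1,y1=W
    m=np.zeros((480,640),np.uint8); m[y0:y1,x0:x1]=(im[y0:y1,x0:x1]<thr)
    cs,_=cv2.findContours(m,cv2.RETR_EXTERNAL,cv2.CHAIN_APPROX_NONE);k=max(cs,key=cv2.contourArea)[:,0,:]
    # lower half of silhouette -> points on bottom circle rim (z=zb)
    lo=k[(k[:,1]>k[:,1].max()-5)&(k[:,1]<y1-1)].astype(float); 
    lo[:,1]+=.3
    w=onz(c,lo[:,0],lo[:,1],zb)[:,:2]
    from scipy.optimize import least_squares
    r=least_squares(lambda q:np.linalg.norm(w-q,axis=1)-.028,tcp[:2])
    d=r.x-tcp[:2]; j=np.array([np.cos(np.radians(jaw)),np.sin(np.radians(jaw))]);b=np.array([j[1],-j[0]])
    print('knob centre',r.x.round(4),'n',len(lo),'res',np.abs(r.fun).max().round(4),'off along jaw',(d@j).round(4),'along bar(jaw-90)',(d@b).round(4))
E
python3 - <<'E'
from kn import *
c=load('scene')
for zb in(.115,.1175,.119): knob(c,(270,190,302,222),zb,np.array([.4202,.0161]),22.48)
E
```

```text
knob centre [0.4182 0.0208] n 19 res 0.002 off along jaw -0.0001 along bar(jaw-90) -0.0051
knob centre [0.4194 0.0197] n 19 res 0.002 off along jaw 0.0006 along bar(jaw-90) -0.0036
knob centre [0.4201 0.019 ] n 19 res 0.002 off along jaw 0.0011 along bar(jaw-90) -0.0027
```

Run:
```python
from kn import *
c=load('scene');c['image']=cv2.imread('pics/scene10.png')[:,:,::-1]
knob(c,(270,205,303,245),0,np.array([.4188,.0161]),22.48,110)
c['image']=cv2.imread('pics/scene0.png')[:,:,::-1]
knob(c,(270,205,303,245),0,np.array([.4188,.0161]),22.48,110)
t=load('top');t['image']=cv2.imread('pics/top0.png')[:,:,::-1]
knob(t,(290,290,335,332),0,np.array([.4188,.0161]),22.48,150)
```

```text
knob centre [0.4167 0.0178] n 18 res 0.0015 off along jaw -0.0013 along bar(jaw-90) -0.0024
knob centre [0.4167 0.0178] n 18 res 0.0015 off along jaw -0.0013 along bar(jaw-90) -0.0024
knob centre [0.4209 0.0173] n 19 res 0.0011 off along jaw 0.0024 along bar(jaw-90) -0.0003
```

```bash
python3 -m crank '[{"tx":0.0,"ty":0.012,"tz":0.01,"wx":-0.11,"wy":0.0,"wz":0.0,"fingers":0.0},{"tx":0.0,"ty":0.024,"tz":0.02,"wx":-0.22,"wy":0.0,"wz":0.0,"fingers":0.0},{"tx":0.0,"ty":0.036,"tz":0.03,"wx":-0.33,"wy":0.0,"wz":0.0,"fingers":0.0},{"tx":0.0,"ty":0.048,"tz":0.04,"wx":-0.44,"wy":0.0,"wz":0.0,"fingers":0.0},{"tx":0.0,"ty":0.06,"tz":0.05,"wx":-0.55,"wy":0.0,"wz":0.0,"fingers":0.0},{"tx":0.0,"ty":0.072,"tz":0.06,"wx":-0.66,"wy":0.0,"wz":0.0,"fingers":0.0},{"tx":0.0,"ty":0.084,"tz":0.07,"wx":-0.77,"wy":0.0,"wz":0.0,"fingers":0.0},{"tx":0.0,"ty":0.096,"tz":0.08,"wx":-0.88,"wy":0.0,"wz":0.0,"fingers":0.0},{"tx":0.0,"ty":0.108,"tz":0.09,"wx":-0.99,"wy":0.0,"wz":0.0,"fingers":0.0},{"tx":0.0,"ty":0.12,"tz":0.1,"wx":-1.1,"wy":0.0,"wz":0.0,"fingers":0.0},{"tx":0.0,"ty":0.132,"tz":0.11,"wx":-1.21,"wy":0.0,"wz":0.0,"fingers":0.0},{"tx":0.0,"ty":0.144,"tz":0.12,"wx":-1.32,"wy":0.0,"wz":0.0,"fingers":0.0},{"tx":0.0,"ty":0.156,"tz":0.13,"wx":-1.43,"wy":0.0,"wz":0.0,"fingers":0.0},{"tx":0.001,"ty":0.1663,"tz":0.1404,"wx":-1.54,"wy":0.0,"wz":0.005,"fingers":0.0},{"tx":0.002,"ty":0.1663,"tz":0.1404,"wx":-1.65,"wy":0.0,"wz":0.005,"fingers":0.0},{"tx":0.002,"ty":0.1663,"tz":0.1404,"wx":-1.65,"wy":0.0,"wz":0.005,"fingers":0.0},{"tx":0.002,"ty":0.1663,"tz":0.1404,"wx":-1.65,"wy":0.0,"wz":0.005,"fingers":0.0},{"tx":0.002,"ty":0.1663,"tz":0.1404,"wx":-1.65,"wy":0.0,"wz":0.005,"fingers":0.0}]'
python3 - <<'E'
from kn import *
go(.4863,.2235,.145,117)
c=snap('scene');t=snap('top');save(t,'top14');crop(c,'p14s',290,90,430,230,5.5)
go(.4863,.2235,.145,117)
E
```

```text
time: 15.52
eef_pos: [0.4832, 0.2228, 0.1559]
ee_rot: [55.4, 89.7, 172.2]
wrist_force: [-1.3, 0.6, -0.8]
grip_width: 0.0149
t 15.52 p0 [0.4832 0.2228 0.1559] jaw yaw 116.85 w 0.0149 F [-1.3  0.6 -0.8] q [ 24.6  14.  -20.   56.3   0.2  -2.2]
  t [ 0.0109 -0.0032 -0.0008] w [-0.0026  0.0034 -0.0049] dist 0.011 rows 0.3
t 15.62 p0 [0.4836 0.2229 0.1567] jaw yaw 116.9 w 0.0154 F [-0.9 -0.3 -0.9] q [ 24.6  14.  -19.9  56.3   0.2  -2.3]
  t [ 0.0116 -0.0027 -0.0007] w [-0.0018  0.0033 -0.0035] dist 0.012 rows 0.3
```

View pics/p14s.png

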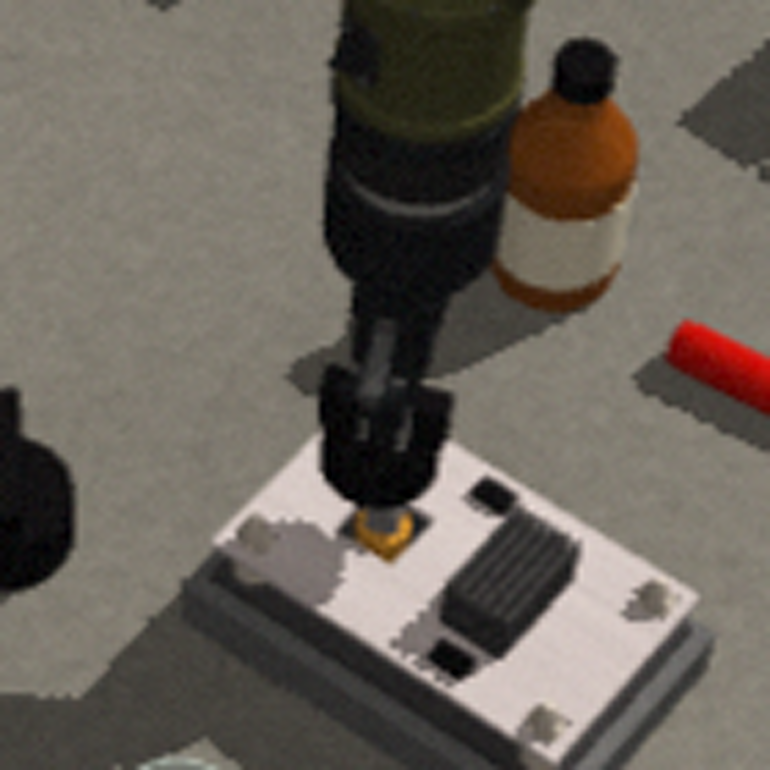

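View pics/top14.png

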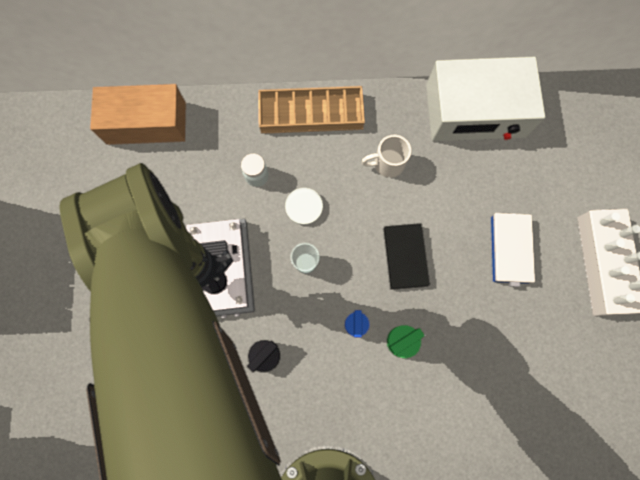

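Run:
```python
from kn import *
c=load('scene')
knob(c,(340,150,376,181),.112,np.array([.4833,.2228]),116.9,130)
im=c['image'].astype(int)
# collar (brass) centroid in scene10 vs this and knob skirt u-extent
m=np.zeros((480,640),bool);m[140:182,340:376]=im[140:182,340:376].sum(2)<130
for v in range(166,184): 
    x=np.flatnonzero(m[v]); print(v,x.min() if len(x) else None,x.max() if len(x) else None)
b=cv2.imread('pics/scene0.png')[:,:,::-1].astype(int)
br=np.zeros((480,640),bool);br[170:200,345:375]=((b[...,0]-b[...,2])[170:200,345:375]>35); 
for v in range(178,200):
    x=np.flatnonzero(br[v]); 
    if len(x): print('brass',v,x.min(),x.max())
print(proj(c,np.array([[.4863,.2233,.065],[.4863,.2233,.112]])))
```

```text
knob centre [0.4785 0.2235] n 8 res 0.0007 off along jaw 0.0028 along bar(jaw-90) -0.004
166 348 370
167 349 370
168 349 370
169 349 370
170 349 369
171 349 369
172 349 368
173 349 368
174 349 368
175 349 368
176 349 368
177 350 367
178 351 366
179 352 365
180 353 364
181 355 363
182 None None
183 None None
brass 183 355 364
brass 184 355 364
brass 185 355 364
brass 186 355 364
brass 187 355 364
brass 188 355 364
brass 189 355 364
brass 190 354 363
brass 191 354 363
brass 192 355 363
brass 193 355 362
brass 194 357 360
brass 198 359 361
brass 199 359 362
[[359.33580332 184.7146709 ]
 [360.49475832 173.68849343]]
```

Run:
```python
from kn import *
c=load('scene')
for thr in(90,110,130):knob(c,(340,150,376,184),.112,np.array([.4833,.2228]),116.9,thr)
cv2.imwrite('pics/k15.png',cv2.resize(np.clip(c['image'][155:195,340:380,::-1].astype(int)*2,0,255).astype(np.uint8),None,fx=14,fy=14,interpolation=cv2.INTER_NEAREST))
t=load('top')
cv2.imwrite('pics/k15t.png',cv2.resize(np.clip(t['image'][235:315,185:260,::-1].astype(int)*2,0,255).astype(np.uint8),None,fx=7,fy=7,interpolation=cv2.INTER_NEAREST))
print(proj(t,np.array([[.4848,.2243,.065],[.4848,.2243,.112],[.4848,.2243,.14]]))-[185,235])
```

```text
knob centre [0.4802 0.2218] n 16 res 0.0024 off along jaw 0.0005 along bar(jaw-90) -0.0032
knob centre [0.4802 0.2218] n 16 res 0.0024 off along jaw 0.0005 along bar(jaw-90) -0.0032
knob centre [0.4806 0.2215] n 16 res 0.0024 off along jaw 0.0001 along bar(jaw-90) -0.003
[[32.41653715 48.01484309]
 [28.05614058 45.14486499]
 [25.26973766 43.31087689]]
```

View pics/k15.png

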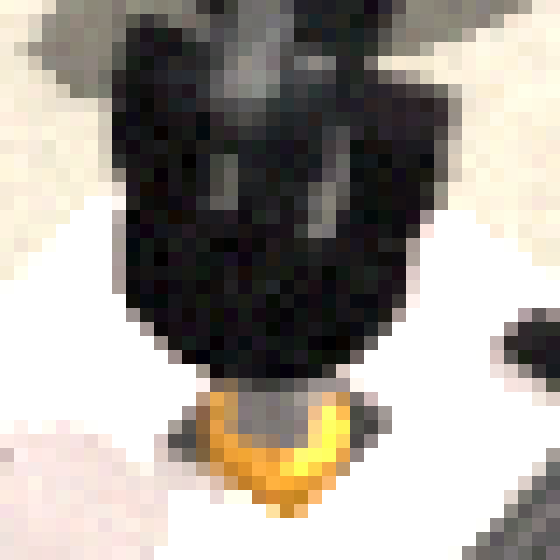

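View pics/k15t.png

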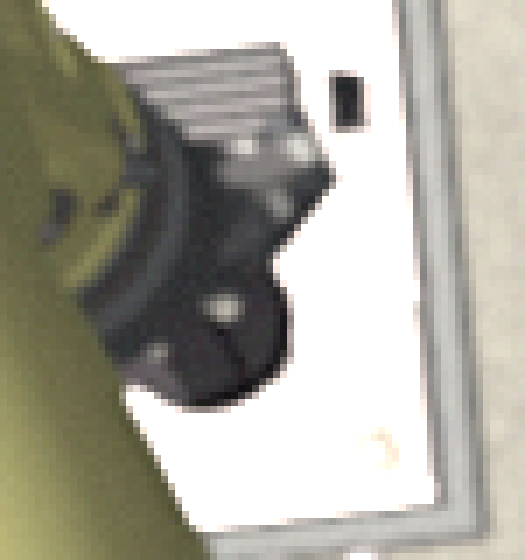

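Run:
```python
from kn import *
from scipy.optimize import least_squares
c=load('scene');t=load('top')
P=dep(c);m=np.zeros((480,640),bool);m[160:183,345:374]=1
m&=(P[...,2]>.113)&(P[...,2]<.137)&(c['image'].astype(int).sum(2)<130)&(np.hypot(P[...,0]-.483,P[...,1]-.223)<.045)
q=P[m]; print(len(q))
r=least_squares(lambda x:np.hypot(q[:,0]-x[0],q[:,1]-x[1])-.028,[.483,.223],loss='soft_l1',f_scale=.003);print('scene depth circle',r.x.round(4),np.std(r.fun).round(4), q[:,2].min())
P=dep(t);m=np.zeros((480,640),bool);m[265:300,200:235]=1
k=m&(P[...,2]>.105)&(P[...,2]<.147); q=P[k];print(len(q),np.percentile(q[:,2],[5,50,95]))
cs,_=cv2.findContours(k.astype(np.uint8),cv2.RETR_EXTERNAL,cv2.CHAIN_APPROX_NONE)
# shaft & brass in depth (scene10-like now): collar 
P=dep(c);
for nm,s in(('s',c),('t',t)):
    P=dep(s);k=(np.hypot(P[...,0]-.485,P[...,1]-.2235)<.06)&(P[...,2]>.1)&(P[...,2]<.145); v,u=np.nonzero(k); print(nm,u.min(),u.max(),v.min(),v.max(),np.c_[P[k]].min(0).round(4),P[k].max(0).round(4))
```

```text
138
scene depth circle [0.4814 0.2225] 0.004 0.11303677699627146
202 [0.11766008 0.13883878 0.14351293]
s 348 371 166 182 [0.457  0.1907 0.1066] [0.5119 0.2355 0.145 ]
t 202 227 273 294 [0.4538 0.1923 0.1111] [0.4957 0.2414 0.1442]
```

```bash
python3 - <<'E'
from kn import *
go(.486,.2235,.136,117)
E
python3 -m crank '[{"tx":0.01,"ty":-0.002,"tz":-0.001,"wx":0.0,"wy":0.003,"wz":-0.003,"fingers":0.0},{"tx":0.02,"ty":-0.0025,"tz":-0.001,"wx":0.0,"wy":0.003,"wz":-0.003,"fingers":0.0},{"tx":0.02,"ty":-0.0025,"tz":-0.001,"wx":0.0,"wy":0.003,"wz":-0.003,"fingers":0.0},{"tx":0.02,"ty":-0.0025,"tz":-0.001,"wx":0.0,"wy":0.003,"wz":-0.003,"fingers":0.0}]'
python3 - <<'E'
from kn import *
c=snap('scene');t=snap('top');go(.486,.2235,.136,117)
cv2.imwrite('pics/k16.png',np.hstack([cv2.resize(np.clip(s['image'][y:y+50,x:x+50,::-1].astype(int)*2,0,255).astype(np.uint8),None,fx=8,fy=8,interpolation=cv2.INTER_NEAREST) for s,x,y in((c,335,155),(t,190,255))]))
e=robot.get_state()['eef_pos'];zb=e[2]-.0439;print(zb)
for s,x,y,S,r in((c,335,155,(.4863,.2233),1),(t,190,255,(.4848,.2243),1)):
    a=np.linspace(0,2*np.pi,361);p=proj(s,np.c_[S[0]+.028*np.cos(a),S[1]+.028*np.sin(a),np.full(361,zb)])-[x,y]+.5
    print('expected bottom rim on crop: x',(p[:,0].min()*8).round(),(p[:,0].max()*8).round(),'y max',(p[:,1].max()*8).round(),'at x',(p[p[:,1].argmax(),0]*8).round(), 'xmax at y',(p[p[:,0].argmax(),1]*8).round())
E
```

```text
t 15.62 p0 [0.4836 0.2229 0.1567] jaw yaw 116.9 w 0.0154 F [-0.9 -0.3 -0.9] q [ 24.6  14.  -19.9  56.3   0.2  -2.3]
  t [ 0.0206 -0.0025 -0.0006] w [-0.0018  0.0033 -0.0035] dist 0.021 rows 0.5
time: 15.95
eef_pos: [0.4853, 0.2226, 0.1354]
ee_rot: [80.8, 89.8, -162.3]
wrist_force: [0.1, -0.3, -0.5]
grip_width: 0.0151
t 16.05 p0 [0.4861 0.223  0.1365] jaw yaw 116.89 w 0.0151 F [ 0.6 -0.1  0. ] q [ 24.6  15.1 -21.4  53.6   0.   -2.2]
  t [ 0.0005 -0.0001  0.0005] w [-0.002   0.0003 -0.0009] dist 0.001 rows 0.0
0.09256566637760283
expected bottom rim on crop: x 118.0 291.0 y max 261.0 at x 207.0 xmax at y 194.0
expected bottom rim on crop: x 100.0 306.0 y max 318.0 at x 199.0 xmax at y 211.0
```

View pics/k16.png

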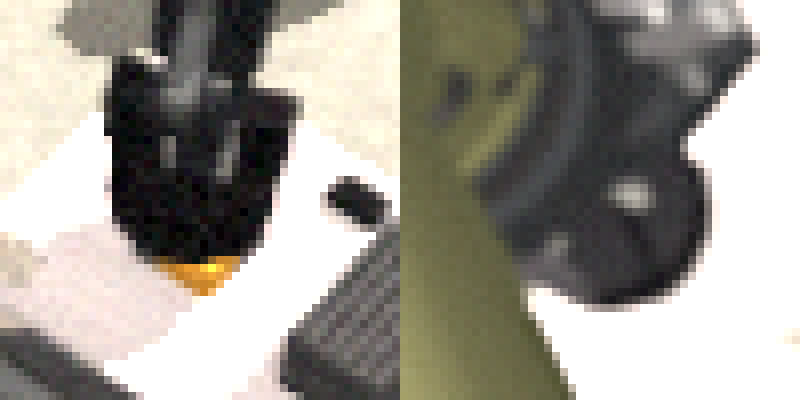

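```bash
python3 - <<'E'
from kn import *
go(.4848,.2245,.128,117)
E
python3 -m crank '[{"tx":0.002,"ty":0.0005,"tz":0.002,"wx":0.0,"wy":0.0,"wz":0.0,"fingers":0.0},{"tx":0.004,"ty":0.0005,"tz":0.002,"wx":0.0,"wy":0.0,"wz":0.0,"fingers":0.0},{"tx":0.006,"ty":0.0005,"tz":0.002,"wx":0.0,"wy":0.0,"wz":0.0,"fingers":0.0},{"tx":0.008,"ty":0.0005,"tz":0.002,"wx":0.0,"wy":0.0,"wz":0.0,"fingers":0.0}]'
python3 - <<'E'
from kn import *
go(.4848,.2245,.128,117)
E
```

```text
t 16.05 p0 [0.4861 0.223  0.1365] jaw yaw 116.89 w 0.0151 F [ 0.6 -0.1  0. ] q [ 24.6  15.1 -21.4  53.6   0.   -2.2]
  t [0.0085 0.0005 0.0019] w [-0.002   0.0003 -0.0009] dist 0.009 rows 0.2
time: 16.38
eef_pos: [0.4847, 0.2247, 0.1284]
ee_rot: [63.8, 90.0, -179.3]
wrist_force: [-0.6, -0.2, -0.5]
grip_width: 0.0148
t 16.38 p0 [0.4847 0.2247 0.1284] jaw yaw 116.89 w 0.0148 F [-0.6 -0.2 -0.5] q [ 24.9  15.4 -22.1  52.5   0.   -2. ]
  t [ 0.0004  0.     -0.0002] w [-0.002   0.0004 -0.0007] dist 0.0 rows 0.0
```

No contact force with the underside at about 84.5 mm, below the tip top at 87, so the tip is in the slot. Continuing down.

```bash
python3 -m crank '[{"tx":0.002,"ty":0.0,"tz":0.0,"wx":0.0,"wy":0.0,"wz":0.0,"fingers":0.0},{"tx":0.004,"ty":0.0,"tz":0.0,"wx":0.0,"wy":0.0,"wz":0.0,"fingers":0.0},{"tx":0.005,"ty":0.0,"tz":0.0,"wx":0.0,"wy":0.0,"wz":0.0,"fingers":0.0}]'
python3 - <<'E'
from kn import *
print(robot.get_state()['ft_torque'])
go(.4848,.2245,.109,117)
E
```

```text
time: 16.63
eef_pos: [0.4853, 0.2249, 0.1255]
ee_rot: [-78.9, 89.9, 38.0]
wrist_force: [-6.9, -3.6, 23.4]
grip_width: 0.0151
[-0.72406768  1.43277474 -0.01792801]
t 16.63 p0 [0.4853 0.2249 0.1255] jaw yaw 116.89 w 0.0151 F [-6.9 -3.6 23.4] q [ 24.9  15.6 -22.3  52.1   0.   -2. ]
  t [ 0.0165  0.0007 -0.0002] w [-0.0019  0.0002  0.0012] dist 0.017 rows 0.4
```

It rests on the blade's shoulder (underside ≈ 83 mm). Now turning it under light pressure.

```bash
python3 -m crank '[{"tx":0.001,"ty":0.0,"tz":0.0,"wx":0.0,"wy":0.0,"wz":0.0,"fingers":0.0},{"tx":0.001,"ty":0.0,"tz":0.0,"wx":0.05,"wy":0.0,"wz":0.0,"fingers":0.0},{"tx":0.001,"ty":0.0,"tz":0.0,"wx":0.10,"wy":0.0,"wz":0.0,"fingers":0.0},{"tx":0.001,"ty":0.0,"tz":0.0,"wx":0.15,"wy":0.0,"wz":0.0,"fingers":0.0},{"tx":0.001,"ty":0.0,"tz":0.0,"wx":0.15,"wy":0.0,"wz":0.0,"fingers":0.0}]'
python3 - <<'E'
from kn import *
print(robot.get_state()['ft_torque'])
go(.4848,.2245,.109,117)
E
```

```text
time: 17.05
eef_pos: [0.486, 0.2254, 0.1247]
ee_rot: [-70.4, 89.8, 37.8]
wrist_force: [1.8, 1.5, -0.3]
grip_width: 0.0148
[ 0.31409307 -0.28783626  0.10868909]
t 17.05 p0 [0.486  0.2254 0.1247] jaw yaw 108.23 w 0.0148 F [ 1.8  1.5 -0.3] q [ 24.9  15.6 -22.4  51.9   0.    6.6]
  t [ 0.0157  0.0014 -0.0005] w [-0.1531  0.0007  0.0027] dist 0.016 rows 1.2
```

```bash
python3 -m crank '[{"tx":0.002,"ty":0.0,"tz":0.0,"wx":0.0,"wy":0.0,"wz":0.0,"fingers":0.0},{"tx":0.004,"ty":0.0,"tz":0.0,"wx":0.0,"wy":0.0,"wz":0.0,"fingers":0.0},{"tx":0.004,"ty":0.0,"tz":0.0,"wx":0.0,"wy":0.0,"wz":0.0,"fingers":0.0}]'
python3 - <<'E'
from kn import *
print(robot.get_state()['ft_torque'])
go(.4848,.2245,.109,117)
E
```

```text
time: 17.3
eef_pos: [0.4861, 0.2254, 0.1202]
ee_rot: [-74.7, 89.8, 33.6]
wrist_force: [1.2, 0.2, -1.9]
grip_width: 0.0148
[ 0.13961763 -0.369007   -0.02152142]
t 17.3 p0 [0.4861 0.2254 0.1202] jaw yaw 108.28 w 0.0148 F [ 1.2  0.2 -1.9] q [ 24.9  15.9 -22.7  51.3   0.    6.6]
  t [ 0.0112  0.0015 -0.0004] w [-0.1523  0.0005  0.0027] dist 0.011 rows 1.2
```

It's sliding down freely: underside ≈ 76 mm, past the 83 mm shoulder. Continuing to home, straight down.

```bash
python3 -m crank '[{"tx":0.003,"ty":0.0,"tz":0.0,"wx":0.0,"wy":0.0,"wz":0.0,"fingers":0.0},{"tx":0.006,"ty":0.0,"tz":0.0,"wx":0.0,"wy":0.0,"wz":0.0,"fingers":0.0},{"tx":0.009,"ty":0.0,"tz":0.0,"wx":0.0,"wy":0.0,"wz":0.0,"fingers":0.0},{"tx":0.011,"ty":0.0,"tz":0.0,"wx":0.0,"wy":0.0,"wz":0.0,"fingers":0.0},{"tx":0.012,"ty":0.0,"tz":0.0,"wx":0.0,"wy":0.0,"wz":0.0,"fingers":0.0}]'
python3 - <<'E'
from kn import *
print(robot.get_state()['ft_torque'])
go(.4848,.2245,.109,117)
E
```

```text
time: 17.72
eef_pos: [0.4864, 0.2255, 0.1088]
ee_rot: [-78.2, 89.8, 30.1]
wrist_force: [-1.8, -1.2, 15.3]
grip_width: 0.0149
[-0.3836169   0.7093718   0.05048492]
t 17.72 p0 [0.4864 0.2255 0.1088] jaw yaw 108.28 w 0.0149 F [-1.8 -1.2 15.3] q [ 24.9  16.5 -23.5  49.8   0.    6.6]
  t [-0.0002  0.0018 -0.0004] w [-0.1522  0.0004  0.0034] dist 0.002 rows 1.2
```

```bash
python3 -m crank '[{"tx":0.002,"ty":0.0,"tz":0.0,"wx":0.0,"wy":0.0,"wz":0.0,"fingers":0.0},{"tx":0.0,"ty":0.0,"tz":0.0,"wx":0.0,"wy":0.0,"wz":0.0,"fingers":0.4},{"tx":0.0,"ty":0.0,"tz":0.0,"wx":0.0,"wy":0.0,"wz":0.0,"fingers":0.4},{"tx":0.0,"ty":0.0,"tz":0.0,"wx":0.0,"wy":0.0,"wz":0.0,"fingers":0.4},{"tx":-0.02,"ty":0.0,"tz":0.0,"wx":0.0,"wy":0.0,"wz":0.0,"fingers":0.4},{"tx":-0.05,"ty":0.0,"tz":0.0,"wx":0.0,"wy":0.0,"wz":0.0,"fingers":0.4},{"tx":-0.09,"ty":0.0,"tz":0.0,"wx":0.0,"wy":0.0,"wz":0.0,"fingers":0.4},{"tx":-0.12,"ty":0.0,"tz":0.0,"wx":0.0,"wy":0.0,"wz":0.0,"fingers":0.4},{"tx":-0.12,"ty":-0.05,"tz":0.03,"wx":0.0,"wy":0.0,"wz":0.0,"fingers":0.4},{"tx":-0.12,"ty":-0.09,"tz":0.06,"wx":0.0,"wy":0.0,"wz":0.0,"fingers":0.4},{"tx":-0.12,"ty":-0.09,"tz":0.1,"wx":0.0,"wy":0.0,"wz":0.0,"fingers":0.4},{"tx":-0.12,"ty":-0.09,"tz":0.1,"wx":0.0,"wy":0.0,"wz":0.0,"fingers":0.4}]'
python3 - <<'E'
from kn import *
c=snap('scene');t=snap('top');crop(c,'p20s',300,120,430,250,6);save(t,'top20')
for n,s in(('s',c),('t',t)):
    P=dep(s)
    k=(np.hypot(P[...,0]-.485,P[...,1]-.224)<.03)&(P[...,2]>.105)&(P[...,2]<.16);print(n,k.sum(),np.percentile(P[k][:,2],[50,80,95]).round(4) if k.sum() else '')
    k=(np.hypot(P[...,0]-.485,P[...,1]-.224)<.024)&(P[...,2]>.085)&(P[...,2]<.102);print(' skirt',np.median(P[k][:,2]).round(4))
    ce=np.array([.5282,.2266]);a=np.radians(4.3);ex=np.array([np.cos(a),np.sin(a)]);ey=np.array([-ex[1],ex[0]])
    for X in(-95,-70,65,75,97):
        o=[]
        for Y in(-56,-30,0,30,56):
            u,v=np.round(proj(s,np.r_[ce+(X*ex+Y*ey)/1000,.064])).astype(int); o.append(float(np.median(P[v-1:v+2,u-1:u+2,2]).round(4)))
        print(' ',X,o)
go(.48,.3,.2,0)
E
```

```text
time: 18.72
eef_pos: [0.541, 0.3525, 0.2283]
ee_rot: [-55.5, 89.7, 52.9]
wrist_force: [-1.2, -0.5, -0.1]
grip_width: 0.0343
s 172 [0.1156 0.1187 0.1214]
 skirt 0.092
  -95 [0.0604, 0.0649, 0.0603, 0.0685, 0.0698]
  -70 [0.0618, 0.0629, 0.0935, 0.1168, 0.063]
  65 [0.0616, 0.063, 0.0626, 0.0599, 0.0633]
  75 [0.0617, 0.0649, 0.0619, 0.0649, 0.0639]
  97 [0.0618, 0.0613, 0.0633, 0.0638, 0.0611]
t 230 [0.1179 0.1197 0.1214]
 skirt 0.0926
  -95 [0.0627, 0.0639, 0.0634, 0.0628, 0.0634]
  -70 [0.0645, 0.0639, 0.0727, 0.0641, 0.0627]
  65 [0.0628, 0.0639, 0.0634, 0.0643, 0.0641]
  75 [0.0629, 0.064, 0.0636, 0.0645, 0.0651]
  97 [0.0633, 0.0632, 0.063, 0.063, 0.0617]
t 18.82 p0 [0.5398 0.3512 0.2277] jaw yaw 108.47 w 0.0339 F [-0.1 -0.4 -0.7] q [33.  23.   2.2 69.   0.  14.6]
  t [ 0.0275  0.073  -0.0297] w [1.8931e+00 2.6000e-03 4.0000e-04] dist 0.083 rows 15.1
```

View pics/p20s.png

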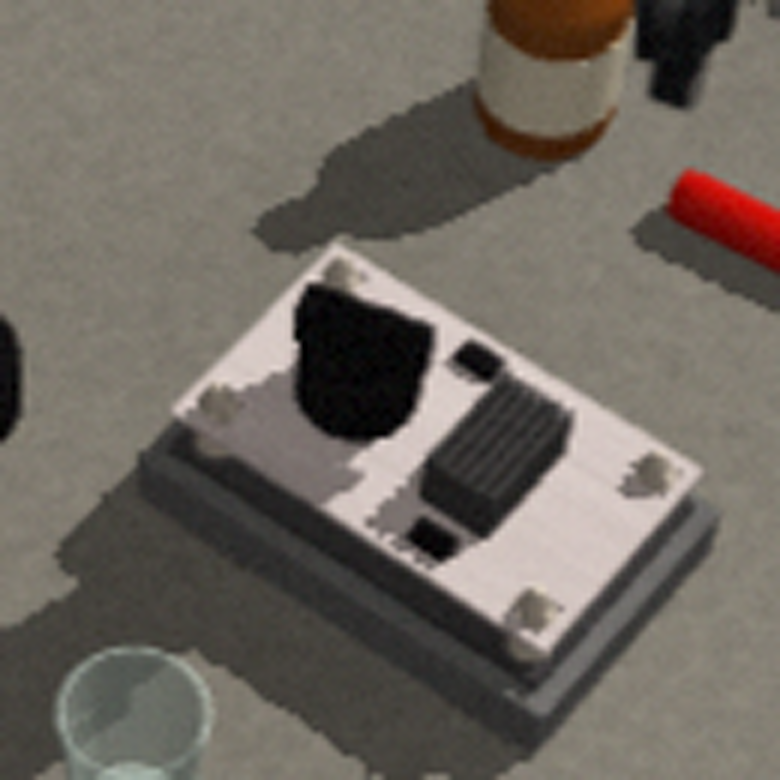

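View pics/top20.png

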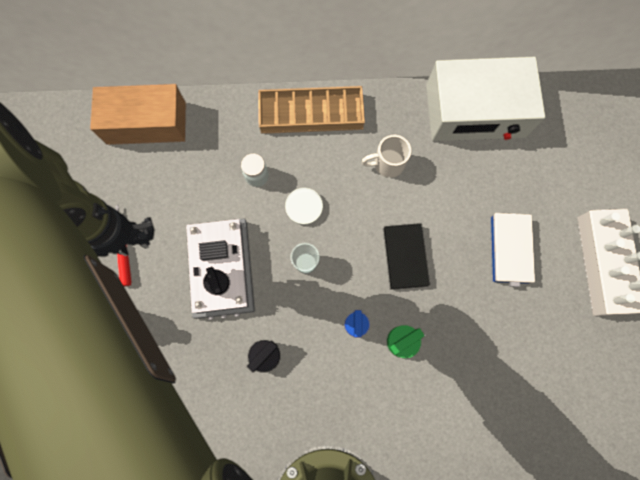

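Knob skirt top reads 92–93 mm (home 93), bar top 119–120 mm (home 119), and the plate is flat at ~63.5 mm (home 64). Bystanders are where they were. Handing in.

```bash
python3 -c "
from bench import robot
print(robot.finish_job())"
```

```text
the job is handed in; nothing more can be done
None
```

I put the lamp driver back together and handed the job in at about 19 s of robot time.

**Plate:** I gripped it by the heat sink, lined it up in both camera views and lowered it over the four posts. I pressed it level to its home height. Then I pressed each end between its standoffs as a check. Both presses stopped at the home height (fingertips at 64 mm) with 28 N and 46 N. After the job, depth readings on clear spots averaged about 63.5 mm (home 64), with no end standing high. I inferred the clicks from this and did not see them directly.

**Knob:** I took the smaller black one. It first stood on the blade's shoulder, dropped after a turn of about 8.6 degrees, and went down to its stop. The skirt top reads 92–93 mm (home 93) and the bar top 119–120 mm (home 119).

**Rest of the bench:** in the last pictures the other items look unmoved and the robot touches nothing. In the last top view the arm hid the amber bottle and part of the screwdriver. The scene view shows the bottle standing and the screwdriver's handle end in place.

**What disagreed:** with the knob held above the shaft, the two cameras differed by up to about 5 mm on where it was. I aimed between them and found the fit by feel. The first move call was refused for its format, and nothing moved.

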